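# Size an unmarked mounting pin in the sculptor's hole gauge

## Task

Size the unmarked mounting pin that stands in the red block: try it in the gauge plate's largest hole first, dipping it a good centimetre in, and step down through the smaller holes until one refuses it; press gently by feel there, never harder than about two kilograms (20 N). Then set it upright, collar flat on the plate, in the smallest hole that it passes, and let it go. Leave the spare pins and everything else on the bench where they are.

Things in the scene. Friction and masses are not known exactly. Their poses are not given: they have to be found in the camera images.
- gauge: Pin gauge, fixed: steel plate 52 x 240 x 12 mm carried as a bridge on a foot at each end, upper face 60 mm above the bench, open below. Five round through holes in one row, 44 mm apart: 24, 20, 16, 12, 8 mm diameter in order, the 24 mm one at the +y end. Origin: on the bench under the middle hole; y along the row towards the largest hole, z up.
- holder: Red-painted block, 64 x 64 x 50 mm, fixed to the bench, with one round socket (26 mm wide, 42 mm deep) in its top; the pin to be gauged stands in it. Origin: centre of its underside.
- holder_top (a point): Centre of the mouth of the red block's socket, 50 mm above the bench.
- rack: Dark wooden block, 130 x 64 x 50 mm, fixed, with two sockets holding the two spare pins, which must be left alone. Origin: centre of its underside.
- hole0 (a point): Centre of the 24 mm gauge hole's mouth, in the plate's upper face; z up.
- hole1 (a point): Centre of the 20 mm gauge hole's mouth, in the plate's upper face; z up.
- hole2 (a point): Centre of the 16 mm gauge hole's mouth, in the plate's upper face; z up.
- hole3 (a point): Centre of the 12 mm gauge hole's mouth, in the plate's upper face; z up.
- hole4 (a point): Centre of the 8 mm gauge hole's mouth, in the plate's upper face; z up.
- pin_a: Mounting pin, 60 to 130 g; the three differ only in the shank and any may be the one in the red block. Round steel shank 36 mm long, foot chamfered 1.3 mm, diameter unknown: 1 mm under the 20, 16 or 12 mm hole. Above it a brass collar 32 mm across, 5 mm thick, and a square wooden head 22 x 22 mm, 37 mm tall, to hold it by. Origin: on the axis at the collar's underside; z up the axis, x and y square to the head.
- pin_a_tip (a point): Centre of that pin's lower end, 36 mm below the underside of its collar.
- pin_b: Mounting pin, 60 to 130 g; the three differ only in the shank and any may be the one in the red block. Round steel shank 36 mm long, foot chamfered 1.3 mm, diameter unknown: 1 mm under the 20, 16 or 12 mm hole. Above it a brass collar 32 mm across, 5 mm thick, and a square wooden head 22 x 22 mm, 37 mm tall, to hold it by. Origin: on the axis at the collar's underside; z up the axis, x and y square to the head.
- pin_b_tip (a point): Centre of that pin's lower end, 36 mm below the underside of its collar.
- pin_c: Mounting pin, 60 to 130 g; the three differ only in the shank and any may be the one in the red block. Round steel shank 36 mm long, foot chamfered 1.3 mm, diameter unknown: 1 mm under the 20, 16 or 12 mm hole. Above it a brass collar 32 mm across, 5 mm thick, and a square wooden head 22 x 22 mm, 37 mm tall, to hold it by. Origin: on the axis at the collar's underside; z up the axis, x and y square to the head.
- pin_c_tip (a point): Centre of that pin's lower end, 36 mm below the underside of its collar.
- mallet: Bystander, to be left alone: stone hammer lying on the bench.
- chisel: Bystander, to be left alone: stone chisel, about 210 mm long, lying on the bench.
- brush: Bystander, to be left alone: dusting brush lying on the bench.
- offcut: Bystander, to be left alone: marble offcut, 75 x 55 x 45 mm.
- jar: Bystander, to be left alone: amber glass jar, 64 mm across, 85 mm tall, standing.
- rubbing_block: Bystander, to be left alone: terracotta-coloured rubbing block, 90 x 45 x 30 mm.

How it is judged:
On the way, in this order (a step that is already met when the one before it is completed fails the run):
1. the pin has been dipped (at least 8 mm) into the largest hole, 24 mm (((horizontal distance between pin_a_tip and hole0 below 0.006 m and z of pin_a_tip in the frame of hole0 below -0.008 m) or (horizontal distance between pin_b_tip and hole0 below 0.006 m and z of pin_b_tip in the frame of hole0 below -0.008 m) or (horizontal distance between pin_c_tip and hole0 below 0.006 m and z of pin_c_tip in the frame of hole0 below -0.008 m))), for 0.05 s.
2. the pin has been dipped (at least 8 mm) into the smallest hole that it passes (((horizontal distance between pin_a_tip and hole2 below 0.006 m and z of pin_a_tip in the frame of hole2 below -0.008 m) or (horizontal distance between pin_b_tip and hole1 below 0.006 m and z of pin_b_tip in the frame of hole1 below -0.008 m) or (horizontal distance between pin_c_tip and hole3 below 0.006 m and z of pin_c_tip in the frame of hole3 below -0.008 m))), for 0.05 s.
3. the next smaller hole has refused it: its tip pressed on the mouth of that hole (axis within 6 mm, 1.5 N or more) (((horizontal distance between pin_a_tip and hole3 below 0.006 m and z of pin_a_tip in the frame of hole3 below 0.004 m and contact force between pin_a and gauge above 1.5 N) or (horizontal distance between pin_b_tip and hole2 below 0.006 m and z of pin_b_tip in the frame of hole2 below 0.004 m and contact force between pin_b and gauge above 1.5 N) or (horizontal distance between pin_c_tip and hole4 below 0.006 m and z of pin_c_tip in the frame of hole4 below 0.004 m and contact force between pin_c and gauge above 1.5 N))), for 0.05 s.
At the end, for the whole second after the job is handed in: The pin from the red block stands at rest, upright within 0.1 rad, in the smallest hole that it passes, its axis within 4 mm of the hole's and the underside of its collar within 3 mm of the plate's upper face; the red block is empty (((horizontal distance between pin_a and hole2 below 0.004 m and z of pin_a in the frame of hole2 below 0.003 m and angle between pin_a's own z axis and vertical below 0.1 rad and linear speed of pin_a below 0.02 m/s) or (horizontal distance between pin_b and hole1 below 0.004 m and z of pin_b in the frame of hole1 below 0.003 m and angle between pin_b's own z axis and vertical below 0.1 rad and linear speed of pin_b below 0.02 m/s) or (horizontal distance between pin_c and hole3 below 0.004 m and z of pin_c in the frame of hole3 below 0.003 m and angle between pin_c's own z axis and vertical below 0.1 rad and linear speed of pin_c below 0.02 m/s)) and horizontal distance between each of pin_a, pin_b, pin_c and holder_top above 0.05 m); the robot touches nothing.
It fails at once if anything pressed on the gauge with more than 35 N (contact force between gauge and anything else above 35 N).
It fails at once if a spare pin moved by more than 20 mm as well as the pin being gauged (distance of each of pin_a, pin_b from where it was at the start of the episode above 0.02 m or distance of each of pin_b, pin_c from where it was at the start of the episode above 0.02 m or distance of each of pin_a, pin_c from where it was at the start of the episode above 0.02 m).
It fails at once if another loose thing on the bench moved by more than 20 mm (distance of any of mallet, chisel, brush, offcut, jar, rubbing_block from where it was at the start of the episode above 0.02 m).
It also fails if it takes over 72 s, if anything falls off the work surface, if the arm or the gripper's body presses on something with over 40 N, if the wrist force passes 120 N, or if a joint passes its speed limit or range.

## Robot

A 6-joint arm with a two-finger parallel gripper is mounted at the origin on the work surface. World frame = base frame: x ahead of the robot, y to its left, z up, the work surface at z = 0. Lengths are in m, angles in rad, forces in N, time in s.
With the tool pointing down it reaches from about 0.275 to 0.825 m from the base axis. Payload 5.2 kg.
Tool frame: the origin (TCP) lies between the finger pads; the fingertips stand 11 mm ahead of it and the grasp point (between the pads) lies 8 mm behind it; z points along the fingers, x is the direction in which the jaws open and shut, and the axes are right-handed (so a half turn about z gives the same grasp; the last joint's range is limited). The gripper opens to 93 mm and grips with 3 to 60 N. Pads are 15 mm wide; open, the fingers measure 128 mm over their backs; the gripper's body (75 mm by 188 mm) begins 65 mm behind the grasp point.
Start: joints at [1.024, 0.259, 1.535, -0, 1.348, -0.203], TCP at [0.185, 0.518, 0.23] pointing down, gripper open.
Joint ranges: [-3.14, 3.14], [-0.91, 2.08], [0.19, 2.58], [-1.22, 4.36], [0.22, 2.71], [-3.12, 3.12]. Speed limits (rad/s): [2.57, 2.57, 3.14, 3.14, 3.14, 3.14].

## Interface

Orientations are given as a rotation vector (axis times angle).
In Python, from plant import env gives the robot as it stands.
- The arm moves only by the tool carry_out, never from a script. Its argument "plan" is a list of rows, each a list of 3 entries, a list of its own where there are three numbers: the shift along the tool's x, y, z in mm, then the turn, a rotation vector about the tool's x, y, z in rad, then the opening, from -1 (shut) to 1 (fully open). A call has 1 to 12 rows; each row shifts and turns the pose as measured when the row begins, along the tool's axes as they then stand; what a row does not reach is not made up. A row lasts 1/8 s, in which the tool goes at most 62.5 mm and 10.7 degrees, less where a joint would pass 70% of its speed; a pose out of reach is approached as far as the arm can. A call with a gripper value outside its range is refused whole. The fingers move at their own pace and stop on an object; "squeeze" is the grip in N (left out, the last holds). Time passes only in rows, so rows that do not move let the fingers close. It gives the time, the measured TCP pose, the force and the opening at its end, in the units of the state.
- env.get_state(): the state, without advancing time (a new reading comes with each control period).
- env.get_image(name): name is "side" or "top" or "wrist"; returns the picture (384x512x3 uint8, blue, green, red); there is no depth.
- env.calibration(name): a dict with "fx", "fy", "cx", "cy" (pixels), "D" ([k1, k2, p1, p2, k3] as OpenCV has them; the pictures are not rectified), "R" (3x3) and "t" (3): a world point X has camera coordinates R X + t. Camera axes: x right, y down, z forward; pixel columns grow to the right and rows downward; lengths in m; the calibration is good to about 2 mm. A picture is of the moment at which its call begins: read the wrist's pose just before it. calibration takes no time and is no camera call; for the wrist camera it gives the pose at the moment of the call.
- env.job_done(): hands the job in, once; it reports no verdict.
The state is a dict: "t": time; "joint_positions": joint angles; "joint_velocities": joint speeds; "joint_efforts": joint torques, N m; "position": TCP position; "ee_rot": TCP orientation; "contact_force": force on the tool from outside, world axes, zero at the start; "wrist_torque": the same for the moment, N m; "finger_gap": finger opening in m.
Only numpy, scipy, OpenCV 4.12 (cv2) and the standard library are available. Lean on these libraries where they do the work, as an engineer would, in place of code of your own. Each camera call takes 0.05 s, during which the arm holds its last target.

## Working session

There is one attempt and no reset: what is moved stays moved. The work goes in short steps, Python scripts to look and compute and a tool call to move; the robot and the scene stay as the last step left them, time stands still between calls to the robot, and variables do not carry over. Pictures are saved under pics/ and viewed, and the job is handed in when it is done.

Besides the shell and the picture viewer there is one more tool, called after "Emit:" as name(argument=value, ...), one argument or row to a line, values as JSON. carry_out: Moves the arm, as the interface text tells. Its arguments: {"type":"object","properties":{"plan":{"type":"array","items":{"type":"array"}},"squeeze":{"type":"number"}},"required":["plan"]}

```bash
mkdir -p pics; cat > h.py <<'E'
import numpy as np, cv2
from plant import env
def cal(n):
    c=env.calibration(n); K=np.array([[c['fx'],0,c['cx']],[0,c['fy'],c['cy']],[0,0,1.]])
    return K,np.array(c['D'],float),np.array(c['R']),np.array(c['t'])
def ray(c,uv):
    K,D,R,t=c
    p=cv2.undistortPoints(np.array(uv,float).reshape(-1,1,2),K,D).reshape(-1,2)
    d=np.c_[p,np.ones(len(p))]@R
    return -R.T@t,d
def plane(c,uv,z):
    o,d=ray(c,uv); return o+d*((z-o[2])/d[:,2])[:,None]
def proj(c,X):
    K,D,R,t=c
    return cv2.projectPoints(np.array(X,float).reshape(-1,1,3),cv2.Rodrigues(R)[0],t,K,D)[0].reshape(-1,2)
E
python3 - <<'E'
from h import *
for n in ['top','side','wrist']:
    c=cal(n); im=env.get_image(n); cv2.imwrite(f'pics/{n}0.png',im); np.savez(f'{n}0.npz',K=c[0],D=c[1],R=c[2],t=c[3])
    print(n,c[0][0,0],-c[2].T@c[3],c[2][2])
print(env.get_state())
E
```

```text
top 496.5668820463492 [0.42336476 0.00488683 1.12130031] [ 0.13926709 -0.01088551 -0.99019502]
side 454.6219858846507 [ 0.11205892 -0.75838764  0.57343621] [ 0.44430026  0.74437237 -0.49850481]
wrist 297.53743513017025 [0.11327124 0.54353655 0.38319936] [ 0.25624852 -0.09323334 -0.96210407]
{'t': 0.15, 'joint_positions': array([ 1.02420283e+00,  2.59152817e-01,  1.53581958e+00, -4.81308649e-06,
        1.34798613e+00, -2.02825354e-01]), 'joint_velocities': array([-0.00089663, -0.00138816, -0.0026715 , -0.00076909, -0.00074825,
       -0.00067287]), 'joint_efforts': array([ 1.84648066e-03, -4.37643349e+01, -2.84232831e+01,  7.18949363e-02,
        3.80248320e-02, -1.20790482e-04]), 'position': array([0.18515326, 0.51747806, 0.22902579]), 'ee_rot': array([ 2.56820909e+00,  1.80843844e+00, -1.96380774e-03]), 'contact_force': array([ 0.00127939,  0.28648526, -0.56953424]), 'wrist_torque': array([-0.03831801, -0.02506959, -0.02072792]), 'finger_gap': 0.09299431490355412}
```

View pics/top0.png

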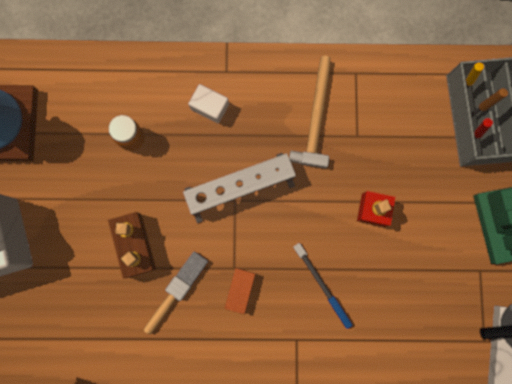

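View pics/side0.png

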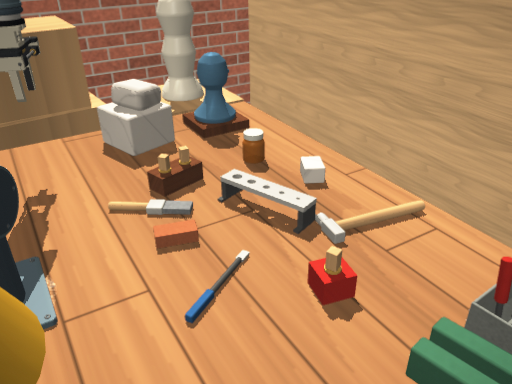

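View pics/wrist0.png

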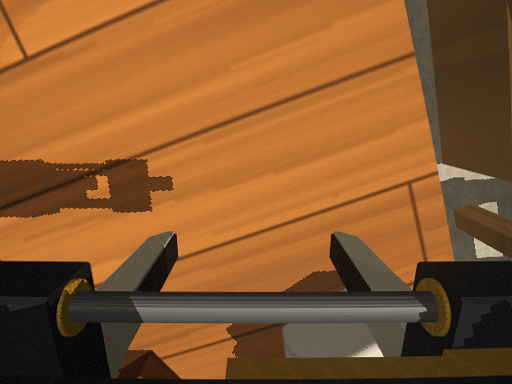

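The top view shows the gauge (185–295, 155–212; largest hole at about 201,197), the red block with the pin (376,209), the rack (131,245), the hammer right next to the gauge's small end (310,160), and the chisel (323,285). In the side view the pin stands in the red block at (333,262). Now I'll measure them.

```bash
cat > m.py <<'E'
from h import *
def L(n):
    z=np.load(f'{n}.npz'); return z['K'],z['D'],z['R'],z['t']
ct=L('top0'); im=cv2.imread('pics/top0.png')
cv2.imwrite('pics/z1.png',np.hstack([cv2.resize(im[145:225,180:300],None,fx=4,fy=4,interpolation=2),cv2.resize(im[180:240,350:405],(293,320),interpolation=2)]))
hsv=cv2.cvtColor(im,cv2.COLOR_BGR2HSV)
# red block
m=((hsv[...,0]<4)|(hsv[...,0]>174))&(hsv[...,1]>200)&(hsv[...,2]>90)
m=m.astype(np.uint8); m[:, :340]=0; m[:,430:]=0
r=cv2.minAreaRect(cv2.findNonZero(m)); print('red',r, plane(ct,cv2.boxPoints(r),.05).round(4))
# plate
m=((hsv[...,1]<60)&(hsv[...,2]>100)).astype(np.uint8)
n,l,s,c=cv2.connectedComponentsWithStats(m)
i=[k for k in range(1,n) if 180<c[k][0]<300 and 150<c[k][1]<215 and s[k][4]>300]
for k in i:
    cs,h=cv2.findContours((l==k).astype(np.uint8),cv2.RETR_CCOMP,cv2.CHAIN_APPROX_NONE)
    for q,hh in zip(cs,h[0]):
        if cv2.contourArea(q)>4:
            M=cv2.moments(q); u=[M['m10']/M['m00'],M['m01']/M['m00']]
            print(hh[3],cv2.contourArea(q),u,plane(ct,[u],.06).round(4)[0], plane(ct,cv2.boxPoints(cv2.minAreaRect(q)),.06).round(3).tolist() if hh[3]<0 else '')
E
python3 m.py
```

```text
red ((376.23077392578125, 208.34613037109375), (32.75138854980469, 28.829069137573242), 11.309932708740234) [[ 0.521  -0.2327  0.05  ]
 [ 0.583  -0.2465  0.05  ]
 [ 0.5695 -0.3162  0.05  ]
 [ 0.5077 -0.3019  0.05  ]]
-1 2859.5 [247.86810048376753, 180.48819723727925] [0.6024 0.0052 0.06  ] [[0.582, 0.146, 0.06], [0.695, -0.155, 0.06], [0.639, -0.174, 0.06], [0.528, 0.125, 0.06]]
0 109.5 [200.9421613394216, 197.15829528158295] [0.5651 0.1059 0.06  ] 
0 83.5 [219.95209580838323, 190.2195608782435] [0.5806 0.0653 0.06  ] 
0 57.0 [239.07894736842104, 183.28362573099415] [0.5961 0.0241 0.06  ] 
0 35.0 [257.77619047619044, 176.4142857142857] [ 0.6116 -0.0162  0.06  ] 
0 20.0 [276.7583333333333, 169.5] [ 0.6272 -0.0574  0.06  ]
```

```bash
python3 - <<'E'
import cv2
im=cv2.imread('pics/side0.png')
cv2.imwrite('pics/z2.png',cv2.resize(im[150:310,210:370],None,fx=3.6,fy=3.6,interpolation=2))
E
```

```text
(no output)
```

View pics/z1.png

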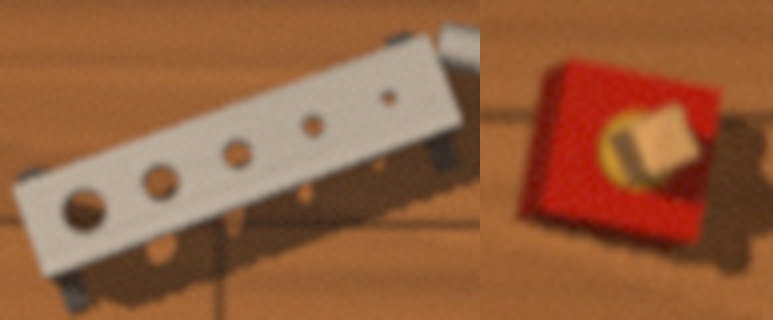

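View pics/z2.png

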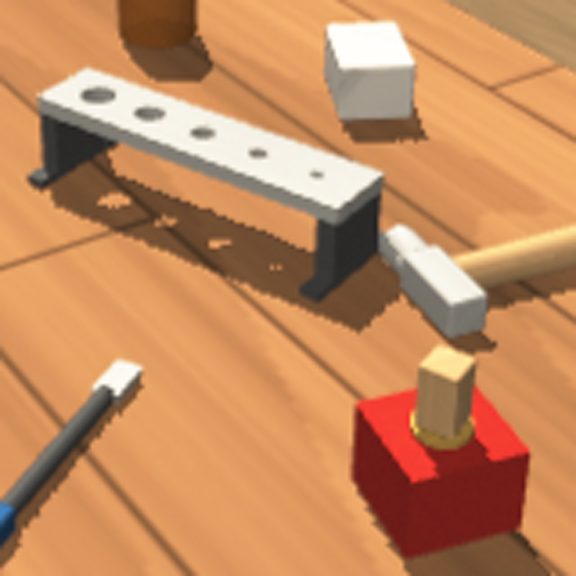

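```bash
cat > m2.py <<'E'
from m import *
cs=L('side0'); si=cv2.imread('pics/side0.png')
print('plate row yaw',np.degrees(np.arctan2(.0621,.1633)))
for n,c,img,(x0,x1,y0,y1) in (('top',ct,im,(365,405,190,225)),('side',cs,si,(320,350,240,285))):
    h=cv2.cvtColor(img,cv2.COLOR_BGR2HSV); m=np.zeros(h.shape[:2],np.uint8)
    s=h[y0:y1,x0:x1]; print(n); 
    m[y0:y1,x0:x1]=((s[...,0]>8)&(s[...,0]<22)&(s[...,1]<150)&(s[...,2]>(170 if n=='top' else 60))).astype(np.uint8)
    k,l,st,ce=cv2.connectedComponentsWithStats(m); b=1+np.argmax(st[1:,4]); r=cv2.minAreaRect(cv2.findNonZero((l==b).astype(np.uint8)))
    print(st[b],ce[b],r)
    if n=='top': print(plane(c,[ce[b]],.092), plane(c,cv2.boxPoints(r),.092).round(4))
print('wrist: head pred side', proj(cs,[[.53,-.28,.092]]))
E
python3 m2.py|tail -12
```

```text
0 35.0 [257.77619047619044, 176.4142857142857] [ 0.6116 -0.0162  0.06  ] 
0 20.0 [276.7583333333333, 169.5] [ 0.6272 -0.0574  0.06  ] 
plate row yaw 20.820892853310824
top
[379 201  11  11  68] [383.76470588 206.27941176] ((383.8000183105469, 206.1000213623047), (8.049844741821289, 9.391485214233398), 63.43495178222656)
[[ 0.54486192 -0.27928711  0.092     ]] [[ 0.5483 -0.2669  0.092 ]
 [ 0.5573 -0.2848  0.092 ]
 [ 0.5422 -0.2918  0.092 ]
 [ 0.5332 -0.274   0.092 ]]
side
[320 240  30  32 670] [334.45970149 252.65223881] ((334.5, 255.5), (31.0, 29.0), 90.0)
wrist: head pred side [[325.45457811 254.01094371]]
```

Emit:
carry_out(
  plan=[
    [[-42,40,0],[0,0,0],1],
    [[-42,40,0],[0,0,0],1],
    [[-42,40,0],[0,0,0],1],
    [[-42,40,0],[0,0,0],1],
    [[-42,40,0],[0,0,0],1],
    [[-42,40,0],[0,0,0],1],
    [[-42,40,0],[0,0,0],1],
    [[-42,40,0],[0,0,0],1],
    [[-42,40,0],[0,0,0],1],
    [[-42,40,0],[0,0,0],1],
    [[-42,40,0],[0,0,0],1],
    [[-42,40,0],[0,0,0],1],
  ],
)

```text
t: 1.65
position: [0.4746, -0.1345, 0.2286]
ee_rot: [2.56, 1.817, 0.003]
contact_force: [0.9, -0.0, 0.4]
finger_gap: 0.0935
```

Emit:
carry_out(
  plan=[
    [[-38,38,0],[0,0,0],1],
    [[-38,38,0],[0,0,0],1],
    [[-38,38,0],[0,0,0],1],
    [[0,0,0],[0,0,0.16],1],
    [[0,0,0],[0,0,0.16],1],
    [[0,0,0],[0,0,0.16],1],
    [[0,0,0],[0,0,0.16],1],
    [[0,0,0],[0,0,0.12],1],
    [[0,0,0],[0,0,0],1],
  ],
)

```text
t: 2.78
position: [0.5453, -0.2902, 0.2225]
ee_rot: [-3.059, -0.69, 0.005]
contact_force: [0.3, -0.8, 0.0]
finger_gap: 0.0929
```

```bash
cat >> h.py <<'E'
from scipy.spatial.transform import Rotation as Ro
def tool():
    s=env.get_state(); R=Ro.from_rotvec(s['ee_rot']).as_matrix(); return np.array(s['position']),R
def snap(n,tag):
    p,R=tool(); c=cal(n); im=env.get_image(n); cv2.imwrite(f'pics/{tag}.png',im)
    np.savez(f'{tag}.npz',K=c[0],D=c[1],R=c[2],t=c[3],p=p,Rt=R); return im,c
E
python3 - <<'E'
from h import *
im,c=snap('wrist','w1'); p,R=tool(); print(p,np.degrees(np.arctan2(R[1,0],R[0,0])),R[2].round(4))
print('tcp px',proj(c,[p,p+.011*R[:,2]]), 'head',proj(c,[[.545,-.279,.092],[.545,-.279,.05]]), R.T@(np.array([.545,-.279,.08])-p), env.get_state()['joint_positions'])
E
```

```text
[ 0.54526585 -0.29014935  0.22244724] 25.492712870120926 [-0.0017 -0.0058 -1.    ]
tcp px [[253.75143929 254.59994936]
 [253.73877711 246.40114138]] head [[258.51223605 185.89513861]
 [257.96914654 177.49355408]] [ 0.00479604 -0.00934648  0.14249644] [-6.70008407e-01  3.88254426e-01  1.36879850e+00  1.09175554e-03
  1.39051562e+00 -1.11513428e+00]
```

View pics/w1.png

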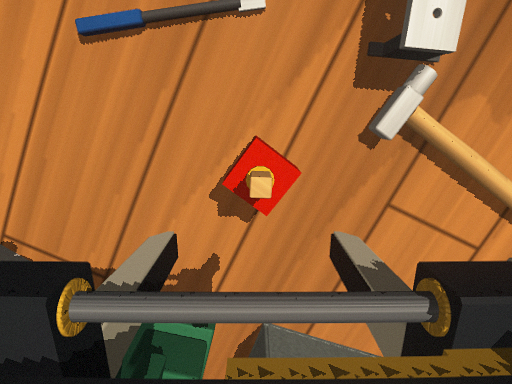

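```bash
python3 - <<'E'
from m import L
from h import *
im=cv2.imread('pics/w1.png'); c=L('w1'); z=np.load('w1.npz'); p,R=z['p'],z['Rt']
cv2.imwrite('pics/z3.png',cv2.resize(im[125:225,210:310],None,fx=6,fy=6,interpolation=0))
h=cv2.cvtColor(im,cv2.COLOR_BGR2HSV); 
for y in range(160,202,2): print(y,h[y,260],h[y,252])
print(h[188,244:278:2].tolist())
E
```

```text
red ((376.23077392578125, 208.34613037109375), (32.75138854980469, 28.829069137573242), 11.309932708740234) [[ 0.521  -0.2327  0.05  ]
 [ 0.583  -0.2465  0.05  ]
 [ 0.5695 -0.3162  0.05  ]
 [ 0.5077 -0.3019  0.05  ]]
-1 2859.5 [247.86810048376753, 180.48819723727925] [0.6024 0.0052 0.06  ] [[0.582, 0.146, 0.06], [0.695, -0.155, 0.06], [0.639, -0.174, 0.06], [0.528, 0.125, 0.06]]
0 109.5 [200.9421613394216, 197.15829528158295] [0.5651 0.1059 0.06  ] 
0 83.5 [219.95209580838323, 190.2195608782435] [0.5806 0.0653 0.06  ] 
0 57.0 [239.07894736842104, 183.28362573099415] [0.5961 0.0241 0.06  ] 
0 35.0 [257.77619047619044, 176.4142857142857] [ 0.6116 -0.0162  0.06  ] 
0 20.0 [276.7583333333333, 169.5] [ 0.6272 -0.0574  0.06  ] 
160 [  3 250 223] [  2 244 223]
162 [  2 241 222] [  2 239 225]
164 [  2 240 220] [  2 240 226]
166 [ 22 215 186] [  1 241 224]
168 [ 22 215 238] [ 21 208 141]
170 [ 21 217 242] [ 20 202 225]
172 [ 15 156 149] [ 15 161 147]
174 [ 15 162 154] [ 15 161 158]
176 [ 16 164 143] [ 15 163 156]
178 [ 19 144 244] [ 20 145 244]
180 [ 19 139 246] [ 19 148 241]
182 [ 19 142 243] [ 18 152 236]
184 [ 19 146 239] [ 18 153 236]
186 [ 18 145 239] [ 19 148 240]
188 [ 18 148 234] [ 18 152 237]
190 [ 18 150 235] [ 18 150 234]
192 [ 19 146 239] [ 19 151 235]
194 [ 18 151 235] [ 18 145 235]
196 [ 17 148 234] [ 18 145 244]
198 [  5 232 158] [  4 246  82]
200 [  4 253 224] [  2 230 111]
[[4, 236, 109], [4, 241, 107], [6, 253, 108], [16, 157, 182], [18, 152, 237], [19, 142, 240], [18, 148, 236], [18, 150, 235], [18, 148, 234], [18, 151, 235], [19, 150, 237], [19, 146, 239], [19, 145, 241], [18, 140, 242], [2, 255, 220], [3, 247, 221], [2, 247, 220]]
```

View pics/z3.png

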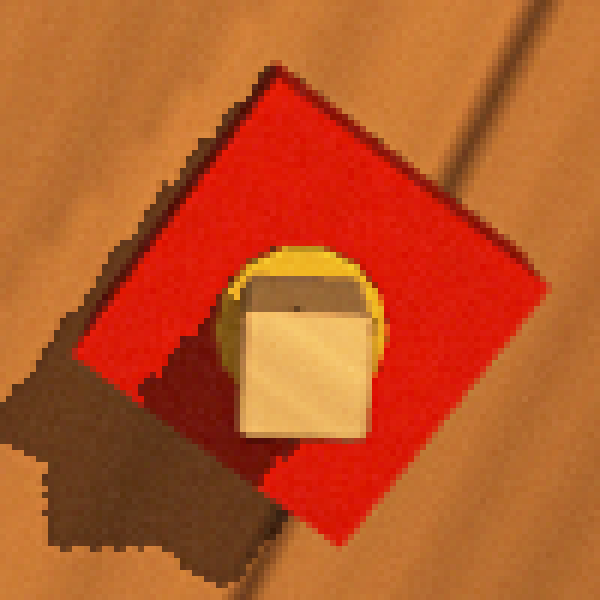

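```bash
sed -i 's/^print/#print/; s/^    for q/    for q/' m.py; cat > wl.py <<'E'
from h import *
def L(n):
    z=np.load(f'{n}.npz'); return (z['K'],z['D'],z['R'],z['t']),z['p'],z['Rt']
def head(tag,box,ztop):
    im=cv2.imread(f'pics/{tag}.png'); c,p,R=L(tag)
    x0,x1,y0,y1=box
    h=cv2.cvtColor(im,cv2.COLOR_BGR2HSV); m=np.zeros(h.shape[:2],np.uint8); s=h[y0:y1,x0:x1]
    m[y0:y1,x0:x1]=(s[...,0]>12)&(s[...,0]<24)&(s[...,1]<180)&(s[...,2]>195)
    n,l,st,ce=cv2.connectedComponentsWithStats(m); b=1+np.argmax(st[1:,4])
    m=(l==b).astype(np.uint8); r=cv2.minAreaRect(cv2.findNonZero(m))
    w=plane(c,[ce[b]],ztop)[0]; B=plane(c,cv2.boxPoints(r),ztop)
    e=B[1]-B[0]; a=np.degrees(np.arctan2(e[1],e[0])); ty=np.degrees(np.arctan2(R[1,0],R[0,0]))
    print(st[b],ce[b],r[2],'W',w.round(4),'sides',np.linalg.norm(np.diff(B,axis=0),axis=1).round(4),'yaw off tool',((a-ty+45)%90-45).round(2),'in tool mm',((R.T@(w-p))*1000).round(1)); return w
E
python3 -c "
from wl import *
head('w1',(235,290,160,210),.092)"
```

```text
[250 177  22  21 436] [260.75688073 186.93577982] 90.0 W [ 0.5474 -0.279   0.092 ] sides [0.0205 0.0202 0.0208] yaw off tool 0.03 in tool mm [  7.   -8.4 130.5]
```

Emit:
carry_out(
  plan=[
    [[4,-4,20],[0,0,0],1],
    [[3,-4,20],[0,0,0],1],
    [[0,0,20],[0,0,0],1],
    [[0,0,0],[0,0,0],1],
  ],
)

```text
t: 3.32
position: [0.548, -0.2794, 0.1611]
ee_rot: [-3.056, -0.708, 0.004]
contact_force: [-0.2, 1.1, 0.4]
finger_gap: 0.0928
```

```bash
cat >> h.py <<'E'
def level():
    p,R=tool(); yaw=np.arctan2(R[1,0],R[0,0]); T=Ro.from_euler('z',yaw).as_matrix()@np.diag([1,-1,-1.])
    s=env.get_state(); print('t',round(s['t'],2),'pos',p.round(4),'yaw',np.degrees(yaw).round(2),'turn to level',Ro.from_matrix(R.T@T).as_rotvec().round(4),'F',np.round(s['contact_force'],2),'M',np.round(s['wrist_torque'],3),'gap',round(s['finger_gap'],4))
E
python3 - <<'E'
from wl import *
level()
im,c=snap('wrist','w2'); p,R=tool()
print(proj(c,[[.5474,-.279,.092],p]))
cv2.imwrite('pics/z4.png',cv2.resize(im[130:330,160:360],None,fx=3,fy=3,interpolation=0))
E
```

```text
t 3.33 pos [ 0.548  -0.2794  0.1611] yaw 26.08 turn to level [-0.0055  0.0015 -0.    ] F [-0.16  1.05  0.4 ] M [-0.019  0.042 -0.013] gap 0.0928
[[253.33184364 215.00410053]
 [254.45967234 256.70382341]]
```

View pics/z4.png

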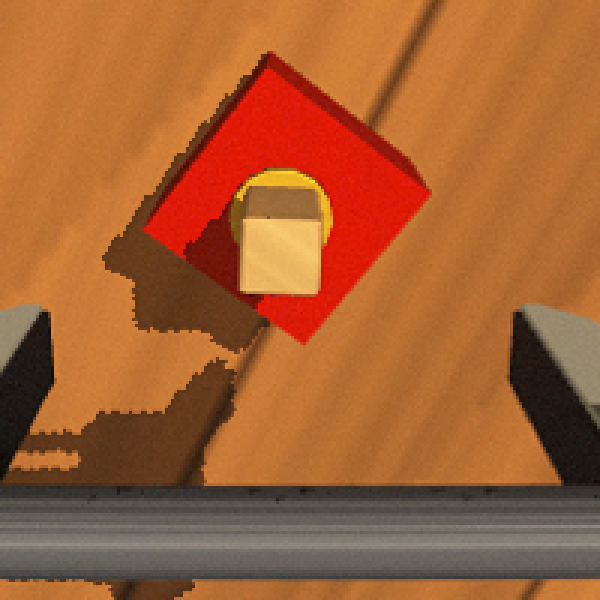

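```bash
python3 -c "
from wl import *
w=head('w2',(225,285,185,245),.092)
"
```

```text
[240 202  28  26 649] [253.38520801 214.9183359 ] 2.726310968399048 W [ 0.5474 -0.2789  0.092 ] sides [0.0207 0.0205 0.0208] yaw off tool -3.27 in tool mm [-0.2 -0.3 69.1]
```

Emit:
carry_out(
  plan=[
    [[0,0,0],[-0.005,0.001,0.055],1],
    [[0,0,25],[0,0,0],1],
    [[0,0,25],[0,0,0],1],
    [[0,0,22],[0,0,0],1],
    [[0,0,14],[0,0,0],1],
    [[0,0,4],[0,0,0],1],
    [[0,0,0],[0,0,0],1],
  ],
)

```text
t: 4.25
position: [0.5541, -0.2844, 0.0789]
ee_rot: [3.065, 0.628, 0.017]
contact_force: [-0.2, 0.8, 0.4]
finger_gap: 0.0933
```

```bash
python3 -c "
from wl import *
level()
im,c=snap('wrist','w3'); p,R=tool()
print(R.T@(np.array([.5474,-.2789,.08])-p)*1000)
cv2.imwrite('pics/z5.png',im)
"
```

```text
t 4.25 pos [ 0.5541 -0.2844  0.0789] yaw 23.15 turn to level [ 0.0148 -0.0079 -0.0001] F [-0.21  0.75  0.41] M [-0.048  0.021 -0.01 ] gap 0.0933
[-4.10067008 -7.77591844 -0.95000029]
```

View pics/z5.png

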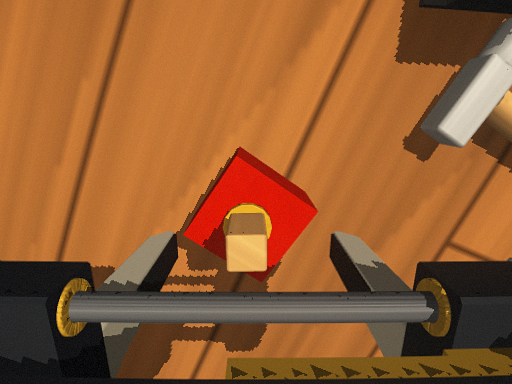

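Emit:
carry_out(
  plan=[
    [[-4,-8,0],[0.015,-0.008,0],1],
    [[0,0,0],[0,0,0],1],
    [[0,0,0],[0,0,0],1],
  ],
)

```text
t: 4.68
position: [0.5477, -0.2788, 0.0809]
ee_rot: [3.076, 0.63, 0.002]
contact_force: [-0.1, -0.4, -0.4]
finger_gap: 0.093
```

```bash
python3 -c "
from wl import *
level()
im,c=snap('wrist','w4'); p,R=tool()
w=head('w4',(215,275,210,280),.092)
print(R.T@(np.array([.5474,-.2789,.08])-p)*1000)
"
```

```text
t 4.67 pos [ 0.5477 -0.2788  0.0809] yaw 23.16 turn to level [ 0.0016 -0.001  -0.    ] F [-0.1  -0.37 -0.44] M [-0.091  0.072  0.05 ] gap 0.093
[ 234  246   39   34 1306] [253.23200613 262.48468606] 90.0 W [ 0.5471 -0.2781  0.092 ] sides [0.0199 0.0195 0.0206] yaw off tool -0.01 in tool mm [ -0.3  -0.9 -11.1]
[-0.33311946  0.00312504  0.85367407]
```

Emit:
carry_out(
  plan=[
    [[0,0,5],[0.002,-0.001,0],1],
    [[0,0,5],[0,0,0],1],
    [[0,0,1],[0,0,0],1],
    [[0,0,0],[0,0,0],1],
  ],
  squeeze=30,
)

```text
t: 5.22
position: [0.5476, -0.2787, 0.0687]
ee_rot: [-3.077, -0.63, 0.001]
contact_force: [-1.4, 0.8, 0.8]
finger_gap: 0.0927
```

```bash
python3 -c "
from wl import *
level()"
```

```text
t 5.22 pos [ 0.5476 -0.2787  0.0687] yaw 23.16 turn to level [-0.0011  0.0004 -0.    ] F [-1.39  0.83  0.76] M [-0.028  0.072 -0.01 ] gap 0.0927
```

Emit:
carry_out(
  plan=[
    [[0,0,0],[0,0,0],0],
    [[0,0,0],[0,0,0],-0.4],
    [[0,0,0],[0,0,0],-0.8],
    [[0,0,0],[0,0,0],-1],
    [[0,0,0],[0,0,0],-1],
    [[0,0,0],[0,0,0],-1],
  ],
)

```text
t: 5.98
position: [0.5477, -0.2788, 0.069]
ee_rot: [-3.077, -0.63, 0.0]
contact_force: [0.2, -0.5, 0.5]
finger_gap: 0.0377
```

```bash
python3 -c "
from wl import *
level()"
```

```text
t 5.97 pos [ 0.5477 -0.2788  0.069 ] yaw 23.16 turn to level [-0.0006  0.0002 -0.    ] F [ 0.19 -0.48  0.54] M [-0.046  0.038 -0.037] gap 0.0377
```

Emit:
carry_out(
  plan=[
    [[0,0,0],[0,0,0],-1],
    [[0,0,0],[0,0,0],-1],
    [[0,0,0],[0,0,0],-1],
  ],
)

```text
t: 6.35
position: [0.5478, -0.2789, 0.069]
ee_rot: [-3.077, -0.63, 0.0]
contact_force: [-0.0, -0.4, -0.5]
finger_gap: 0.022
```

```bash
python3 -c "
from wl import *
level()"
```

```text
t 6.35 pos [ 0.5478 -0.2789  0.069 ] yaw 23.16 turn to level [-0.0005  0.0001 -0.    ] F [-0.01 -0.4  -0.45] M [-0.059  0.008 -0.032] gap 0.022
```

Emit:
carry_out(
  plan=[
    [[0,0,-6],[0,0,0],-1],
    [[0,0,-12],[0,0,0],-1],
    [[0,0,-20],[0,0,0],-1],
    [[0,0,-20],[0,0,0],-1],
    [[0,0,-20],[0,0,0],-1],
    [[0,0,-12],[0,0,0],-1],
    [[0,0,0],[0,0,0],-1],
  ],
)

```text
t: 7.22
position: [0.5479, -0.2789, 0.1653]
ee_rot: [3.077, 0.631, 0.001]
contact_force: [-0.2, -0.4, -1.6]
finger_gap: 0.0219
```

```bash
python3 -c "
from wl import *
level()
im,c=snap('side','s1')
p,R=tool(); uv=proj(c,[p+R@[0,0,.019],p+R@[0,0,.055]]); print(uv)
u,v=uv.mean(0).astype(int); cv2.imwrite('pics/z6.png',cv2.resize(im[v-60:v+40,u-50:u+50],None,fx=6,fy=6,interpolation=0))
"
```

```text
t 7.22 pos [ 0.5479 -0.2789  0.1653] yaw 23.16 turn to level [ 0.0007 -0.0006 -0.    ] F [-0.2  -0.35 -1.56] M [-0.077  0.038  0.068] gap 0.0219
[[335.28845044 224.68270532]
 [333.71900849 242.09515053]]
```

View pics/z6.png

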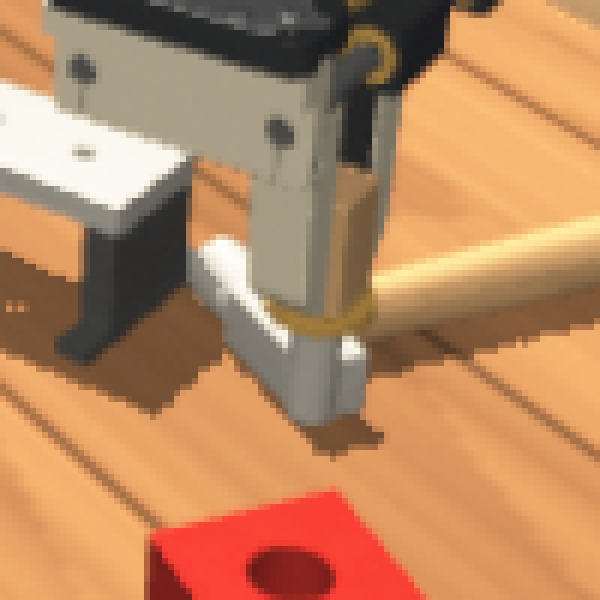

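The pin is lifted clear. In the crop its shank is about 8.2 px wide against 18.7 px for the collar, so roughly 14–15 mm. The red socket at (290,570) is empty. Next I'll look at the hole row with the wrist camera.

Emit:
carry_out(
  plan=[
    [[32,-27,0],[0,0,0],-1],
    [[32,-27,0],[0,0,0],-1],
    [[32,-27,0],[0,0,0],-1],
    [[32,-27,0],[0,0,0],-1],
    [[30,-25,0],[0,0,0],-1],
    [[0,0,0],[0,0,0],-1],
    [[0,0,0],[0,0,0],-1],
  ],
)

```text
t: 8.15
position: [0.6395, -0.0889, 0.1564]
ee_rot: [-3.072, -0.626, 0.017]
contact_force: [-0.2, -0.5, -1.9]
finger_gap: 0.022
```

```bash
cat > holes.py <<'E'
from wl import *
def holes(tag):
    im=cv2.imread(f'pics/{tag}.png'); c,p,R=L(tag)
    h=cv2.cvtColor(im,cv2.COLOR_BGR2HSV); m=((h[...,1]<60)&(h[...,2]>110)).astype(np.uint8)
    cs,hi=cv2.findContours(m,cv2.RETR_CCOMP,cv2.CHAIN_APPROX_NONE)
    big=max((i for i in range(len(cs)) if hi[0][i][3]<0),key=lambda i:cv2.contourArea(cs[i])); out=[]
    for q,hh in zip(cs,hi[0]):
        if hh[3]==big and cv2.contourArea(q)>12:
            W=plane(c,q.reshape(-1,2),.06)[:,:2]; e=cv2.minEnclosingCircle((W*1000).astype(np.float32))
            f=cv2.fitEllipse((W*1000).astype(np.float32)) if len(W)>5 else None
            print('hole px',q.reshape(-1,2).mean(0).round(1),'fit ctr',np.round(f[0],1),'axes',np.round(f[1],1),'enc',np.round(e[0],1),round(2*e[1],1)); out.append(np.array(f[0])/1000)
    return np.array(out)
E
python3 -c "
from holes import *
level(); im,c=snap('wrist','w5')
o=holes('w5'); print(np.linalg.norm(np.diff(o,axis=0),axis=1))
"
```

```text
t 8.15 pos [ 0.6395 -0.0889  0.1564] yaw 23.02 turn to level [-0.0088  0.0093 -0.    ] F [-0.21 -0.52 -1.91] M [-0.016  0.038 -0.019] gap 0.022
hole px [258.8 168.3] fit ctr [629.6 -56.6] axes [7.8 9. ] enc [629.3 -56.5] 9.5
hole px [260.7 115.7] fit ctr [613.8 -16.4] axes [12.4 12.7] enc [613.8 -16.3] 13.3
hole px [262.8  58.1] fit ctr [598.2  24.3] axes [16.3 16.9] enc [598.2  24.3] 17.5
[0.043203   0.04357426]
```

View pics/w5.png

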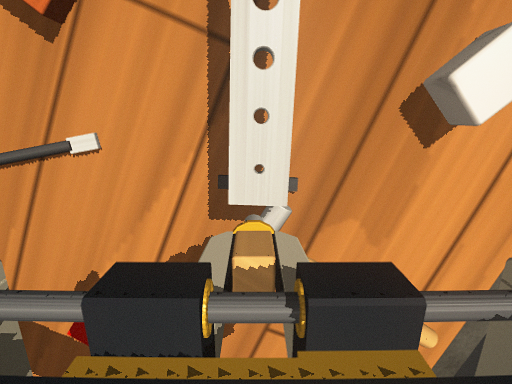

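Emit:
carry_out(
  plan=[
    [[0,0,0],[-0.009,0.009,0],-1],
    [[3,-30,0],[0,0,0],-1],
    [[3,-30,0],[0,0,0],-1],
    [[0,-30,0],[0,0,0],-1],
    [[0,-30,0],[0,0,0],-1],
    [[0,0,0],[0,0,0],-1],
    [[0,0,0],[0,0,0],-1],
  ],
)

```text
t: 9.07
position: [0.5959, 0.0185, 0.1564]
ee_rot: [3.079, 0.608, 0.004]
contact_force: [-0.2, -0.4, -1.3]
finger_gap: 0.0217
```

```bash
python3 -c "
from holes import *
level(); im,c=snap('wrist','w6')
o=holes('w6'); print(np.linalg.norm(np.diff(o,axis=0),axis=1))
"
```

```text
t 9.07 pos [0.5959 0.0185 0.1564] yaw 22.35 turn to level [ 0.0037 -0.002  -0.    ] F [-0.18 -0.41 -1.33] M [-0.118  0.065 -0.072] gap 0.0217
hole px [258.9 197.8] fit ctr [597.7  26.5] axes [14.2 16.7] enc [597.7  25.8] 17.0
hole px [259.9 147.9] fit ctr [581.9  66.5] axes [19.7 20.5] enc [581.9  66.3] 21.3
hole px [261.4  93.4] fit ctr [566.4 106.6] axes [24.1 24.6] enc [566.4 106.7] 25.4
[0.04302786 0.04300931]
```

View pics/w6.png

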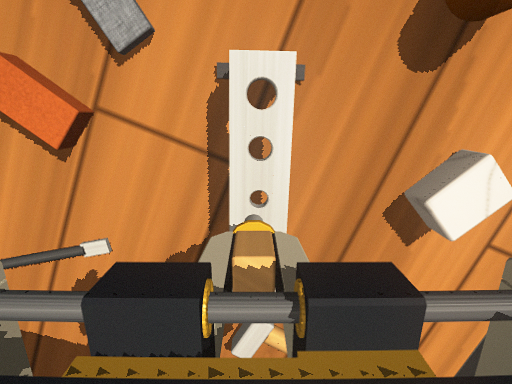

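Emit:
carry_out(
  plan=[
    [[2,-31,0],[0.004,-0.002,0],-1],
    [[2,-31,0],[0,0,0],-1],
    [[2,-31,0],[0,0,0],-1],
    [[0,0,0],[0,0,0],-1],
    [[0,0,0],[0,0,0],-1],
  ],
)

```text
t: 9.75
position: [0.5691, 0.102, 0.1561]
ee_rot: [3.083, 0.595, 0.003]
contact_force: [0.3, -0.3, -0.3]
finger_gap: 0.0222
```

```bash
cat > go.py <<'E'
import sys
from h import *
H=np.array([[566.2,107.0],[582.1,65.9],[598.0,24.9],[613.9,-16.1],[629.8,-57.2]])
def go(k,dx=0,dy=0):
    level(); p,R=tool(); d=np.r_[H[k]+[dx,dy],0]-np.r_[p[:2]*1000,0]
    print('to hole',k,'tool mm',(R.T@d).round(1),'tip above plate mm',round(p[2]*1000-55-60,1))
if __name__=='__main__': go(int(sys.argv[1]),*map(float,sys.argv[2:]))
E
python3 go.py 0
```

```text
t 9.75 pos [0.5691 0.102  0.1561] yaw 21.85 turn to level [ 0.0021 -0.0016 -0.    ] F [ 0.25 -0.3  -0.32] M [-0.043  0.005 -0.007] gap 0.0222
to hole 0 tool mm [-0.8 -5.7 -0. ] tip above plate mm 41.1
```

Emit:
carry_out(
  plan=[
    [[-0.8,-5.7,15],[0.002,-0.002,0],-1],
    [[0,0,15],[0,0,0],-1],
    [[0,0,0],[0,0,0],-1],
    [[0,0,0],[0,0,0],-1],
  ],
)

```text
t: 10.25
position: [0.5665, 0.1044, 0.1226]
ee_rot: [3.085, 0.59, -0.004]
contact_force: [1.1, 0.7, 0.0]
finger_gap: 0.0218
```

```bash
python3 go.py 0;python3 -c "
from h import *
im,c=snap('wrist','w7'); cv2.imwrite('pics/z7.png',cv2.resize(im[120:300,150:360],(700,600)))
im,c=snap('side','s2')
p,R=tool(); u,v=proj(c,[p+R@[0,0,.055]])[0].astype(int); print(u,v); cv2.imwrite('pics/z8.png',cv2.resize(im[v-60:v+40,u-50:u+50],None,fx=6,fy=6,interpolation=0))"
```

```text
t 10.25 pos [0.5665 0.1044 0.1226] yaw 21.64 turn to level [-0.0001  0.0024 -0.    ] F [1.12 0.73 0.01] M [-0.117  0.082 -0.006] gap 0.0218
to hole 0 tool mm [ 0.7 -2.6 -0. ] tip above plate mm 7.6
236 173
```

View pics/z7.png

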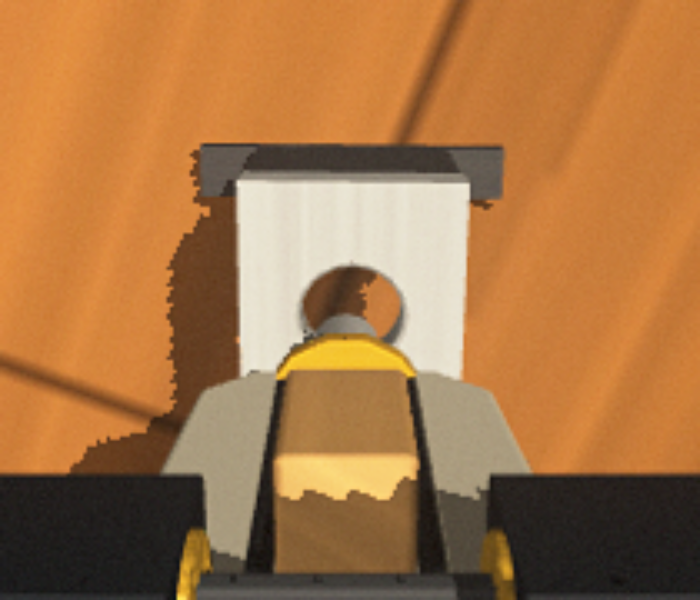

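View pics/z8.png

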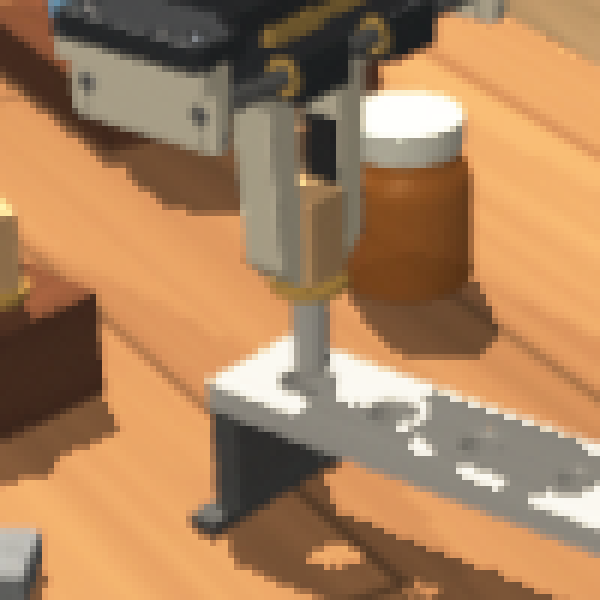

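Emit:
carry_out(
  plan=[
    [[0.7,-2.6,0],[0,0.002,0],-1],
    [[0,0,0],[0,0,0],-1],
    [[0,0,0],[0,0,0],-1],
  ],
)

```text
t: 10.72
position: [0.5668, 0.1075, 0.1239]
ee_rot: [3.085, 0.59, 0.003]
contact_force: [-0.3, 0.7, -2.3]
finger_gap: 0.0219
```

```bash
python3 go.py 0
```

```text
t 10.72 pos [0.5668 0.1075 0.1239] yaw 21.67 turn to level [ 0.0007 -0.002  -0.    ] F [-0.31  0.65 -2.32] M [-0.047  0.027  0.009] gap 0.0219
to hole 0 tool mm [-0.8  0.2 -0. ] tip above plate mm 8.9
```

Emit:
carry_out(
  plan=[
    [[-0.7,0,5],[0,-0.002,0],-1],
    [[0,0,5],[0,0,0],-1],
    [[0,0,0],[0,0,0],-1],
  ],
)

```text
t: 11.1
position: [0.566, 0.1073, 0.1132]
ee_rot: [3.085, 0.591, -0.0]
contact_force: [-0.8, 0.1, -0.8]
finger_gap: 0.0223
```

```bash
python3 go.py 0
```

```text
t 11.1 pos [0.566  0.1073 0.1132] yaw 21.68 turn to level [0.0008 0.0003 0.    ] F [-0.77  0.1  -0.81] M [-0.096  0.05  -0.021] gap 0.0223
to hole 0 tool mm [0.1 0.3 0. ] tip above plate mm -1.8
```

Emit:
carry_out(
  plan=[
    [[0,0,5],[0,0,0],-1],
    [[0,0,5],[0,0,0],-1],
    [[0,0,2],[0,0,0],-1],
    [[0,0,0],[0,0,0],-1],
  ],
)

```text
t: 11.6
position: [0.5659, 0.1072, 0.1]
ee_rot: [3.085, 0.59, -0.001]
contact_force: [-0.1, 0.3, -0.8]
finger_gap: 0.0217
```

```bash
python3 go.py 0;python3 -c "
from h import *
im,c=snap('wrist','w8'); cv2.imwrite('pics/z9.png',cv2.resize(im[120:300,150:360],(700,600)))
im,c=snap('side','s3')
p,R=tool(); u,v=proj(c,[p+R@[0,0,.055]])[0].astype(int); cv2.imwrite('pics/z10.png',cv2.resize(im[v-60:v+40,u-50:u+50],None,fx=6,fy=6,interpolation=0))"
```

```text
t 11.6 pos [0.5659 0.1072 0.1   ] yaw 21.67 turn to level [0.0005 0.0008 0.    ] F [-0.07  0.28 -0.84] M [-0.038  0.041 -0.031] gap 0.0217
to hole 0 tool mm [ 0.2  0.3 -0. ] tip above plate mm -15.0
```

View pics/z9.png

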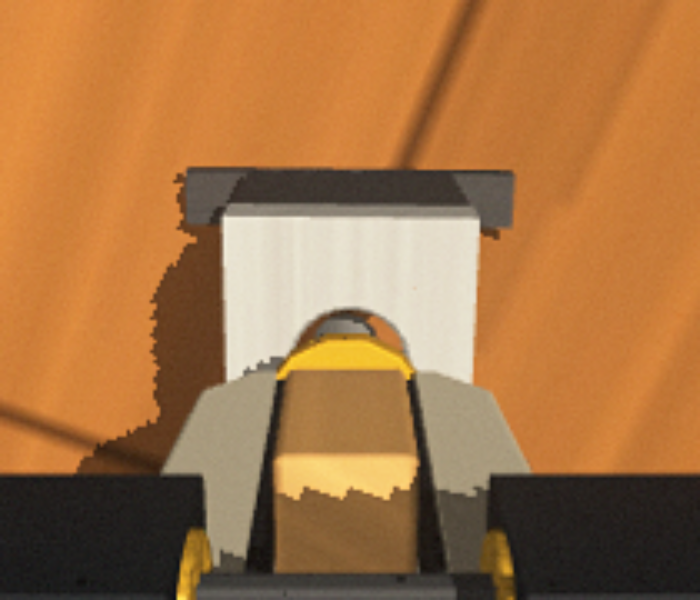

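View pics/z10.png

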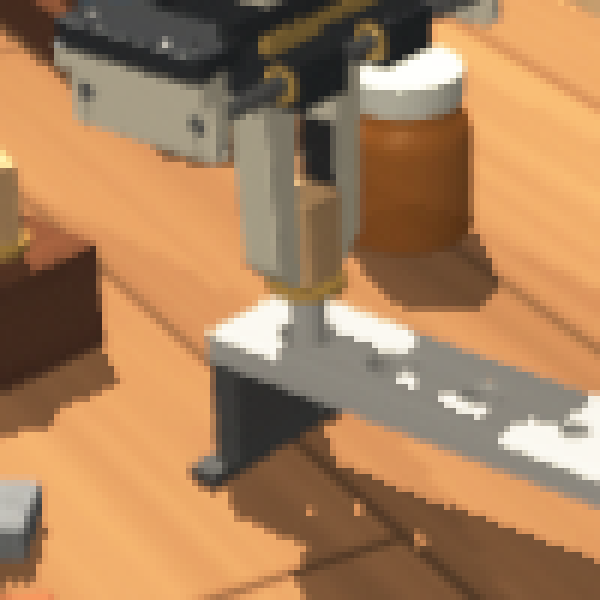

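```bash
python3 - <<'E'
from wl import *
for tag in ['w7','w8']:
    im=cv2.imread(f'pics/{tag}.png'); c,p,R=L(tag)
    h=cv2.cvtColor(im,cv2.COLOR_BGR2HSV); m=((h[...,1]<60)&(h[...,2]>170))
    print(tag,'p',p.round(4))
    for v in range(196,232,4):
        cols=np.where(m[v,215:295])[0]+215
        if len(cols)<2: continue
        g=np.diff(cols); i=g.argmax()
        if g[i]>6:
            a,b=cols[i]+.5,cols[i+1]-.5
            q=plane(c,[[a,v],[b,v],[cols[0]-.5,v],[cols[-1]+.5,v]],.06); t=(q-p)@R*1000
            print(v,a,b,'hole mid tool x',t[:2,0].mean().round(2),'w',np.ptp(t[:2,0]).round(1),'plate mid',t[2:,0].mean().round(2),'w',np.ptp(t[2:,0]).round(1),'y',t[0,1].round(1))
    # pin head and collar column
    k=(h[...,0]>18)&(h[...,0]<25)&(h[...,1]>195)&(h[...,2]>150)
    for v in range(222,234,2):
        cc=np.where(k[v,215:295])[0]+215
        if len(cc)>4: print('collar',v,cc[0],cc[-1],(cc[0]+cc[-1])/2)
    print('tcp col',proj(c,[p,p+R@[0,0,.019],p+R@[0,0,.055]]))
E
```

```text
w7 p [0.5665 0.1044 0.1226]
200 249.5 260.5 hole mid tool x 0.94 w 8.3 plate mid 1.32 w 51.6 y -14.4
204 243.5 267.5 hole mid tool x 1.33 w 18.3 plate mid 0.94 w 51.0 y -11.3
208 240.5 270.5 hole mid tool x 1.33 w 22.9 plate mid 0.95 w 51.2 y -8.1
212 239.5 270.5 hole mid tool x 0.96 w 23.8 plate mid 0.95 w 51.4 y -4.8
216 239.5 270.5 hole mid tool x 0.96 w 23.9 plate mid 0.96 w 51.6 y -1.6
220 241.5 269.5 hole mid tool x 1.35 w 21.6 plate mid 0.96 w 51.8 y 1.7
224 236.5 268.5 hole mid tool x -0.97 w 24.8 plate mid 0.97 w 52.0 y 5.0
228 234.5 272.5 hole mid tool x -0.19 w 29.6 plate mid 0.58 w 51.4 y 8.3
collar 222 245 263 254.0
collar 224 242 267 254.5
collar 226 238 269 253.5
collar 228 236 271 253.5
collar 230 235 272 253.5
collar 232 233 273 253.0
tcp col [[253.8111286  254.61135963]
 [253.78735757 241.02456043]
 [253.7529127  221.38521316]]
w8 p [0.5659 0.1072 0.1   ]
216 242.5 266.5 hole mid tool x 0.5 w 16.6 plate mid 0.5 w 51.1 y -9.4
220 239.5 269.5 hole mid tool x 0.51 w 20.8 plate mid 0.5 w 51.3 y -6.5
224 237.5 271.5 hole mid tool x 0.51 w 23.6 plate mid 0.51 w 51.5 y -3.5
228 230.5 272.5 hole mid tool x -1.58 w 29.3 plate mid 0.51 w 51.7 y -0.6
collar 222 247 263 255.0
collar 224 242 267 254.5
collar 226 239 270 254.5
collar 228 236 271 253.5
collar 230 235 272 253.5
tcp col [[253.81328098 254.58948788]
 [253.7878619  241.00560554]
 [253.75103516 221.37012462]]
```

```bash
python3 - <<'E'
from wl import *
for tag in ['w5','w6','w7','w8']:
    im=cv2.imread(f'pics/{tag}.png'); c,p,R=L(tag)
    h=cv2.cvtColor(im,cv2.COLOR_BGR2HSV)
    print(tag,h[216:226,254].tolist())
    print((plane(c,[[254,v] for v in (220.5,221.5,222.5)],p[2]-.019)-p)@R*1000)
    k=((h[...,0]>18)&(h[...,0]<25)&(h[...,1]>190)&(h[...,2]>120)).astype(np.uint8); k[:215]=0;k[240:]=0
    pts=cv2.findNonZero(k[:,215:295]).reshape(-1,2)+[215,0]
    top=np.array([[x,pts[pts[:,0]==x][:,1].min()-.5] for x in range(238,271) if (pts[:,0]==x).any()])
    q=((plane(c,top,p[2]-.019)-p)@R*1000)[:,:2]
    A=np.c_[2*q,np.ones(len(q))]; s=np.linalg.lstsq(A,(q**2).sum(1),rcond=None)[0]; print('circ fit',s[:2],np.sqrt(s[2]+s[0]**2+s[1]**2), 'r16 y',np.mean(q[:,1]+np.sqrt(np.maximum(0,256-(q[:,0])**2))))
E
```

```text
w5 [[21, 43, 135], [13, 43, 138], [19, 36, 135], [14, 34, 141], [18, 207, 149], [18, 209, 160], [21, 210, 238], [23, 209, 247], [22, 209, 240], [22, 206, 241]]
[[  0.13934119 -13.68129873  19.12018885]
 [  0.13972016 -13.02656014  19.1144457 ]
 [  0.14010013 -12.37055731  19.10869145]]
circ fit [ 0.24452149 -0.6891329 ] 13.375518202929 r16 y 2.2036324223948913
w6 [[20, 42, 141], [18, 47, 137], [18, 36, 141], [17, 36, 143], [19, 206, 150], [18, 200, 163], [21, 209, 240], [23, 201, 248], [22, 206, 241], [23, 201, 243]]
[[  0.12757064 -13.76595707  18.94972726]
 [  0.12797277 -13.10888931  18.95214792]
 [  0.12837599 -12.4504908   18.95457348]]
circ fit [ 0.11364389 -0.86890321] 13.216640376952242 r16 y 2.204518437156737
w7 [[16, 40, 147], [23, 40, 140], [19, 39, 144], [17, 43, 149], [19, 204, 156], [17, 194, 176], [21, 211, 242], [24, 203, 250], [23, 205, 244], [22, 208, 244]]
[[  0.12519448 -13.73972668  19.00147616]
 [  0.1256182  -13.08342167  19.00139303]
 [  0.12604304 -12.42580628  19.00130973]]
circ fit [ 0.10449045 -1.28197025] 13.027609363344798 r16 y 2.0105394961002543
w8 [[19, 38, 148], [15, 36, 143], [19, 39, 138], [17, 33, 140], [19, 208, 153], [19, 201, 166], [21, 208, 243], [23, 202, 249], [23, 204, 243], [23, 203, 243]]
[[  0.12513829 -13.73111174  18.99289271]
 [  0.12555033 -13.07462722  18.99322767]
 [  0.12596346 -12.41682878  18.9935633 ]]
circ fit [ 0.39897538 -1.22746958] 12.897107955199692 r16 y 2.21802658399034
```

```bash
python3 - <<'E'
from wl import *
c,p,R=L('w8'); im=cv2.imread('pics/w8.png'); h=cv2.cvtColor(im,cv2.COLOR_BGR2HSV)
print([(v,h[v,252].tolist()) for v in range(226,262)])
def y(v,zt): return ((plane(c,[[254,v]],p[2]-zt)-p)@R*1000)[0,1].round(2)
print('underside rim->yc',y(219.5,.019)+16,'top rim',y(221.5,.014)+16)
for v in (230,231,232): print('head base',v,y(v,.014)+11)
for v in (255.5,256.5,257.5): print('head top front edge',v,y(v,-.023)+11)
E
```

```text
[(226, [23, 210, 244]), (227, [23, 204, 245]), (228, [23, 211, 244]), (229, [23, 206, 245]), (230, [20, 193, 234]), (231, [14, 145, 153]), (232, [16, 144, 166]), (233, [16, 154, 162]), (234, [15, 155, 164]), (235, [16, 146, 166]), (236, [15, 152, 166]), (237, [15, 154, 164]), (238, [16, 153, 167]), (239, [16, 157, 167]), (240, [15, 155, 166]), (241, [16, 149, 169]), (242, [16, 151, 167]), (243, [16, 149, 169]), (244, [15, 150, 170]), (245, [16, 153, 165]), (246, [15, 156, 168]), (247, [16, 153, 167]), (248, [16, 149, 170]), (249, [16, 151, 167]), (250, [17, 155, 168]), (251, [16, 148, 172]), (252, [16, 155, 166]), (253, [17, 157, 162]), (254, [16, 156, 165]), (255, [16, 154, 169]), (256, [16, 152, 220]), (257, [19, 140, 244]), (258, [21, 135, 248]), (259, [20, 136, 247]), (260, [21, 137, 248]), (261, [22, 131, 249])]
underside rim->yc 1.6099999999999994 top rim 1.0999999999999996
head base 230 1.5700000000000003
head base 231 2.2200000000000006
head base 232 2.869999999999999
head top front edge 255.5 0.08000000000000007
head top front edge 256.5 0.6099999999999994
head top front edge 257.5 1.1500000000000004
```

```bash
python3 - <<'E'
from wl import *
for tag in ['w5','w6','w7']:
    c,p,R=L(tag); im=cv2.imread(f'pics/{tag}.png'); h=cv2.cvtColor(im,cv2.COLOR_BGR2HSV)
    print(tag,[(v,im[v,254].tolist()) for v in range(209,221)])
    for v in range(211,218): print(v,(((plane(c,[[254,v]],p[2]-.055)-p)@R*1000)[0,1]+6.2).round(2),end=' ')
c,p,R=L('w6');im=cv2.imread('pics/w6.png'); cv2.imwrite('pics/z11.png',cv2.resize(im[185:275,215:300],None,fx=6,fy=6,interpolation=0))
E
```

```text
w5 [(209, [37, 61, 97]), (210, [41, 64, 103]), (211, [37, 61, 97]), (212, [34, 65, 101]), (213, [41, 64, 100]), (214, [95, 110, 127]), (215, [117, 127, 133]), (216, [112, 128, 135]), (217, [115, 125, 138]), (218, [116, 128, 135]), (219, [122, 131, 141]), (220, [28, 101, 149])]
211 -1.92 212 -1.14 213 -0.36 214 0.42 215 1.2 216 1.98 217 2.76 w6 [(209, [199, 219, 228]), (210, [201, 220, 228]), (211, [201, 223, 228]), (212, [202, 222, 230]), (213, [202, 223, 231]), (214, [137, 153, 161]), (215, [112, 125, 132]), (216, [118, 133, 141]), (217, [112, 127, 137]), (218, [121, 133, 141]), (219, [123, 134, 143]), (220, [29, 104, 150])]
211 -1.97 212 -1.19 213 -0.41 214 0.37 215 1.15 216 1.94 217 2.72 w7 [(209, [34, 55, 84]), (210, [40, 63, 93]), (211, [38, 59, 95]), (212, [39, 64, 95]), (213, [43, 64, 99]), (214, [101, 117, 134]), (215, [122, 133, 142]), (216, [124, 136, 147]), (217, [118, 135, 140]), (218, [122, 136, 144]), (219, [124, 138, 149]), (220, [31, 109, 156])]
211 -1.95 212 -1.18 213 -0.4 214 0.38 215 1.17 216 1.95 217 2.74
```

View pics/z11.png

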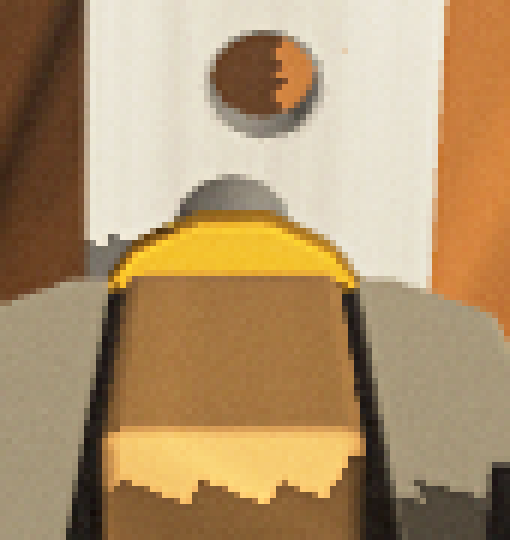

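Emit:
carry_out(
  plan=[
    [[0,0,-8],[0,0,0],-1],
    [[0,0,-10],[0,0,0],-1],
    [[0,0,-5],[0,0,0],-1],
    [[0,0,0],[0,0,0],-1],
  ],
)

```text
t: 12.2
position: [0.5669, 0.1073, 0.1262]
ee_rot: [3.084, 0.59, 0.003]
contact_force: [0.7, 0.2, -0.8]
finger_gap: 0.0216
```

```bash
python3 go.py 1 -.4 1.9
```

```text
t 12.2 pos [0.5669 0.1073 0.1262] yaw 21.67 turn to level [ 0.0016 -0.0019 -0.    ] F [ 0.69  0.17 -0.84] M [-0.064  0.037 -0.015] gap 0.0216
to hole 1 tool mm [-0.8 42.2  0.1] tip above plate mm 11.2
```

Emit:
carry_out(
  plan=[
    [[0,20,0],[0.002,-0.002,0],-1],
    [[-0.8,20,0],[0,0,0],-1],
    [[0,0,0],[0,0,0],-1],
    [[0,0,0],[0,0,0],-1],
  ],
)

```text
t: 12.7
position: [0.582, 0.0659, 0.1256]
ee_rot: [-3.086, -0.588, 0.002]
contact_force: [-0.8, -0.6, -0.7]
finger_gap: 0.0219
```

```bash
python3 go.py 1 -.4 1.9
```

```text
t 12.7 pos [0.582  0.0659 0.1256] yaw 21.59 turn to level [-0.0005  0.0011 -0.    ] F [-0.76 -0.59 -0.71] M [-0.094  0.057 -0.025] gap 0.0219
to hole 1 tool mm [ 0.5 -1.9  0. ] tip above plate mm 10.6
```

Now nudge onto target and come down to just over the mouth.

Emit:
carry_out(
  plan=[
    [[0.5,-1.9,0],[0,0.001,0],-1],
    [[0,0,5],[0,0,0],-1],
    [[0,0,2],[0,0,0],-1],
    [[0,0,0],[0,0,0],-1],
  ],
)

```text
t: 13.2
position: [0.5809, 0.0691, 0.1176]
ee_rot: [-3.084, -0.59, 0.002]
contact_force: [0.6, -0.6, -0.5]
finger_gap: 0.0219
```

```bash
python3 go.py 1 -.4 1.9;python3 -c "
from h import *
im,c=snap('wrist','w9'); cv2.imwrite('pics/z12.png',cv2.resize(im[150:260,200:310],None,fx=5,fy=5))"
```

```text
t 13.2 pos [0.5809 0.0691 0.1176] yaw 21.66 turn to level [-0.0015  0.001  -0.    ] F [ 0.6  -0.6  -0.54] M [-0.05   0.074  0.04 ] gap 0.0219
to hole 1 tool mm [ 0.3  1.5 -0. ] tip above plate mm 2.6
```

View pics/z12.png

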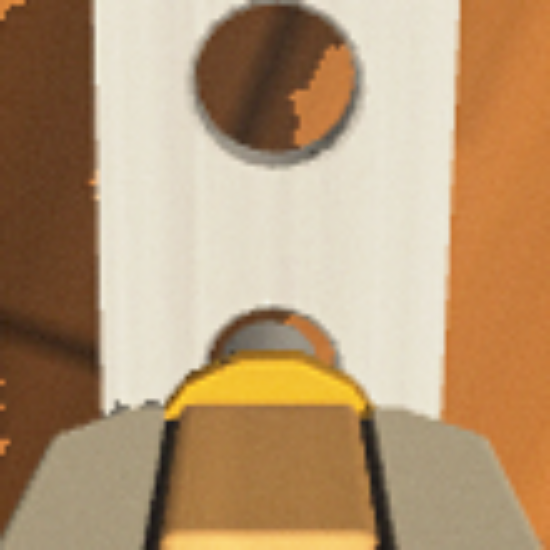

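Emit:
carry_out(
  plan=[
    [[0.2,1.4,0],[-0.002,0.001,0],-1],
    [[0,0,0],[0,0,0],-1],
    [[0,0,0],[0,0,0],-1],
  ],
)

```text
t: 13.62
position: [0.5818, 0.0678, 0.1179]
ee_rot: [3.085, 0.59, 0.001]
contact_force: [0.3, 0.3, -0.8]
finger_gap: 0.0218
```

```bash
python3 go.py 1 -.4 1.9;sleep 0; python3 go.py 1 -.4 1.9
```

```text
t 13.62 pos [0.5818 0.0678 0.1179] yaw 21.67 turn to level [ 0.0009 -0.0006 -0.    ] F [ 0.34  0.25 -0.76] M [-0.045  0.012 -0.063] gap 0.0218
to hole 1 tool mm [-0.1 -0.  -0. ] tip above plate mm 2.9
t 13.62 pos [0.5818 0.0678 0.1179] yaw 21.67 turn to level [ 0.0009 -0.0006 -0.    ] F [ 0.34  0.25 -0.76] M [-0.045  0.012 -0.063] gap 0.0218
to hole 1 tool mm [-0.1 -0.  -0. ] tip above plate mm 2.9
```

Emit:
carry_out(
  plan=[
    [[0,0,3],[0,0,0],-1],
    [[0,0,2],[0,0,0],-1],
    [[0,0,0],[0,0,0],-1],
  ],
)

```text
t: 14.0
position: [0.5818, 0.0678, 0.1126]
ee_rot: [3.085, 0.59, 0.001]
contact_force: [0.8, -0.2, -1.7]
finger_gap: 0.0218
```

```bash
python3 go.py 1 -.4 1.9
```

```text
t 14.0 pos [0.5818 0.0678 0.1126] yaw 21.66 turn to level [ 0.0009 -0.0004 -0.    ] F [ 0.84 -0.2  -1.68] M [-0.054 -0.004  0.058] gap 0.0218
to hole 1 tool mm [-0.1 -0.1 -0. ] tip above plate mm -2.4
```

Emit:
carry_out(
  plan=[
    [[0,0,4],[0,0,0],-1],
    [[0,0,4],[0,0,0],-1],
    [[0,0,2],[0,0,0],-1],
    [[0,0,0],[0,0,0],-1],
    [[0,0,0],[0,0,0],-1],
  ],
)

```text
t: 14.62
position: [0.5817, 0.0678, 0.1016]
ee_rot: [3.085, 0.59, 0.0]
contact_force: [-0.7, -0.6, -1.3]
finger_gap: 0.0218
```

```bash
python3 go.py 1 -.4 1.9;python3 -c "
from h import *
im,c=snap('wrist','w10'); cv2.imwrite('pics/z13.png',cv2.resize(im[170:260,210:300],None,fx=6,fy=6))"
```

```text
t 14.62 pos [0.5817 0.0678 0.1016] yaw 21.66 turn to level [ 0.0007 -0.0001 -0.    ] F [-0.67 -0.65 -1.28] M [-0.074  0.066 -0.041] gap 0.0218
to hole 1 tool mm [ 0.  -0.1 -0. ] tip above plate mm -13.4
```

View pics/z13.png

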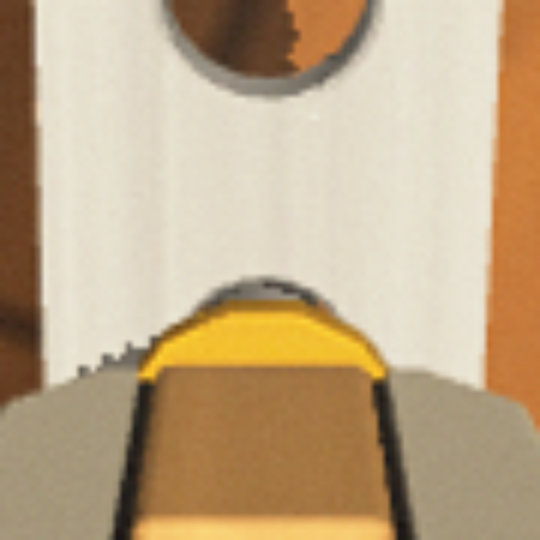

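Emit:
carry_out(
  plan=[
    [[0,-2,0],[0,0,0],-1],
    [[0,0,0],[0,0,0],-1],
  ],
)

```text
t: 14.92
position: [0.5812, 0.0694, 0.1018]
ee_rot: [3.084, 0.59, 0.001]
contact_force: [0.5, -0.2, -1.3]
finger_gap: 0.0218
```

```bash
python3 go.py 1 -.4 1.9
```

```text
t 14.93 pos [0.5812 0.0694 0.1018] yaw 21.67 turn to level [ 0.0016 -0.0005 -0.    ] F [ 0.48 -0.24 -1.29] M [-0.279  0.003 -0.009] gap 0.0218
to hole 1 tool mm [-0.1  1.7  0. ] tip above plate mm -13.2
```

Emit:
carry_out(
  plan=[
    [[0,-1,0],[0,0,0],-1],
    [[0,0,0],[0,0,0],-1],
  ],
)

```text
t: 15.18
position: [0.5812, 0.0695, 0.1019]
ee_rot: [3.083, 0.59, 0.002]
contact_force: [0.1, -1.0, -1.6]
finger_gap: 0.0219
```

```bash
python3 go.py 1 -.4 1.9
```

```text
t 15.18 pos [0.5812 0.0695 0.1019] yaw 21.67 turn to level [ 0.0032 -0.0006 -0.    ] F [ 0.09 -1.   -1.61] M [-0.356 -0.047  0.01 ] gap 0.0219
to hole 1 tool mm [-0.1  1.8  0. ] tip above plate mm -13.1
```

Emit:
carry_out(
  plan=[
    [[0,2,0],[0,0,0],-1],
    [[0,1.5,0],[0,0,0],-1],
    [[0,0,0],[0,0,0],-1],
  ],
)

```text
t: 15.55
position: [0.5822, 0.067, 0.102]
ee_rot: [3.085, 0.59, 0.001]
contact_force: [0.9, 0.4, -1.2]
finger_gap: 0.0218
```

```bash
python3 go.py 1 -.4 1.9
```

```text
t 15.55 pos [0.5822 0.067  0.102 ] yaw 21.66 turn to level [ 0.0012 -0.0007 -0.    ] F [ 0.87  0.39 -1.17] M [-0.081  0.022  0.008] gap 0.0218
to hole 1 tool mm [-0.2 -0.9 -0. ] tip above plate mm -13.0
```

Emit:
carry_out(
  plan=[
    [[0,1,0],[0,0,0],-1],
    [[0,0,0],[0,0,0],-1],
  ],
)

```text
t: 15.8
position: [0.5825, 0.0663, 0.102]
ee_rot: [3.085, 0.59, 0.002]
contact_force: [0.1, 0.2, -0.8]
finger_gap: 0.0217
```

```bash
python3 go.py 1 -.4 1.9
```

```text
t 15.8 pos [0.5825 0.0663 0.102 ] yaw 21.65 turn to level [ 0.0009 -0.0008 -0.    ] F [ 0.11  0.18 -0.75] M [-0.039  0.003 -0.029] gap 0.0217
to hole 1 tool mm [-0.2 -1.7 -0. ] tip above plate mm -13.0
```

Emit:
carry_out(
  plan=[
    [[0,1,0],[0,0,0],-1],
    [[0,0,0],[0,0,0],-1],
  ],
)

```text
t: 16.05
position: [0.5829, 0.0653, 0.102]
ee_rot: [3.085, 0.59, 0.001]
contact_force: [-0.8, 0.4, -0.7]
finger_gap: 0.0221
```

```bash
python3 go.py 1 -.4 1.9
```

```text
t 16.05 pos [0.5829 0.0653 0.102 ] yaw 21.66 turn to level [ 0.0009 -0.0007 -0.    ] F [-0.82  0.43 -0.66] M [-0.081  0.06  -0.015] gap 0.0221
to hole 1 tool mm [-0.2 -2.7 -0. ] tip above plate mm -13.0
```

Emit:
carry_out(
  plan=[
    [[0,0.8,0],[0,0,0],-1],
    [[0,0,0],[0,0,0],-1],
  ],
)

```text
t: 16.3
position: [0.5831, 0.0646, 0.102]
ee_rot: [3.085, 0.59, 0.001]
contact_force: [-0.6, 0.3, -1.0]
finger_gap: 0.0217
```

```bash
python3 go.py 1 -.4 1.9
```

```text
t 16.3 pos [0.5831 0.0646 0.102 ] yaw 21.66 turn to level [ 0.0006 -0.0007 -0.    ] F [-0.62  0.25 -0.97] M [-0.034  0.061  0.001] gap 0.0217
to hole 1 tool mm [-0.2 -3.5 -0. ] tip above plate mm -13.0
```

Emit:
carry_out(
  plan=[
    [[0,1,0],[0,0,0],-1],
    [[0,0,0],[0,0,0],-1],
  ],
)

```text
t: 16.55
position: [0.5832, 0.0645, 0.1019]
ee_rot: [-3.085, -0.59, -0.001]
contact_force: [0.5, 1.1, -0.7]
finger_gap: 0.022
```

```bash
python3 go.py 1 -.4 1.9
```

```text
t 16.55 pos [0.5832 0.0645 0.1019] yaw 21.66 turn to level [-0.0009 -0.0005  0.    ] F [ 0.53  1.12 -0.66] M [0.118 0.085 0.006] gap 0.022
to hole 1 tool mm [-0.1 -3.6  0. ] tip above plate mm -13.1
```

Emit:
carry_out(
  plan=[
    [[0,1,0],[0,0,0],-1],
    [[0,0,0],[0,0,0],-1],
  ],
)

```text
t: 16.8
position: [0.5832, 0.0644, 0.102]
ee_rot: [-3.083, -0.59, -0.0]
contact_force: [0.3, 1.4, 0.2]
finger_gap: 0.0219
```

```bash
python3 go.py 1 -.4 1.9
```

```text
t 16.8 pos [0.5832 0.0644 0.102 ] yaw 21.66 turn to level [-0.0023 -0.0006  0.    ] F [0.35 1.39 0.19] M [ 0.373  0.101 -0.041] gap 0.0219
to hole 1 tool mm [-0.1 -3.8  0. ] tip above plate mm -13.0
```

Emit:
carry_out(
  plan=[
    [[0,-2.8,0],[0,0,0],-1],
    [[1.5,0,0],[0,0,0],-1],
    [[0,0,0],[0,0,0],-1],
  ],
)

```text
t: 17.18
position: [0.5843, 0.0664, 0.102]
ee_rot: [3.085, 0.59, 0.001]
contact_force: [-0.7, -1.4, 0.5]
finger_gap: 0.0218
```

```bash
python3 go.py 1 -.4 1.9
```

```text
t 17.18 pos [0.5843 0.0664 0.102 ] yaw 21.66 turn to level [ 0.0003 -0.0009 -0.    ] F [-0.72 -1.4   0.51] M [-0.113  0.054  0.024] gap 0.0218
to hole 1 tool mm [-1.8 -2.3 -0. ] tip above plate mm -13.0
```

Emit:
carry_out(
  plan=[
    [[1,0,0],[0,0,0],-1],
    [[0,0,0],[0,0,0],-1],
  ],
)

```text
t: 17.42
position: [0.5847, 0.0665, 0.1018]
ee_rot: [3.085, 0.59, -0.001]
contact_force: [-0.8, 0.6, -1.0]
finger_gap: 0.0219
```

```bash
python3 go.py 1 -.4 1.9
```

```text
t 17.43 pos [0.5847 0.0665 0.1018] yaw 21.67 turn to level [0.0001 0.0006 0.    ] F [-0.81  0.62 -0.98] M [0.021 0.071 0.   ] gap 0.0219
to hole 1 tool mm [-2.3 -2.3  0. ] tip above plate mm -13.2
```

Emit:
carry_out(
  plan=[
    [[1,0,0],[0,0,0],-1],
    [[0,0,0],[0,0,0],-1],
  ],
)

```text
t: 17.68
position: [0.5849, 0.0668, 0.1016]
ee_rot: [3.086, 0.591, -0.004]
contact_force: [-1.2, -0.2, -0.4]
finger_gap: 0.0218
```

```bash
python3 go.py 1 -.4 1.9
```

```text
t 17.68 pos [0.5849 0.0668 0.1016] yaw 21.67 turn to level [-0.0004  0.0023 -0.    ] F [-1.23 -0.19 -0.4 ] M [ 0.     0.24  -0.002] gap 0.0218
to hole 1 tool mm [-2.6 -2.1  0. ] tip above plate mm -13.4
```

Felt walls in the 20 mm hole: −1.7 and +3.6 mm along tool y, 5.3 mm of play in all, which means a shank of about 15 mm. The target needs to shift +0.9 mm in y. Next is the 16 mm hole.

Emit:
carry_out(
  plan=[
    [[-2.5,-1.2,0],[0,0.001,0],-1],
    [[0,0,-6],[0,0,0],-1],
    [[0,0,-8],[0,0,0],-1],
    [[0,0,-4],[0,0,0],-1],
    [[0,0,0],[0,0,0],-1],
  ],
)

```text
t: 18.3
position: [0.5836, 0.067, 0.1219]
ee_rot: [3.085, 0.59, 0.004]
contact_force: [0.2, 0.6, -0.7]
finger_gap: 0.022
```

```bash
python3 go.py 2 -.05 1.05
```

```text
t 18.3 pos [0.5836 0.067  0.1219] yaw 21.66 turn to level [ 0.0012 -0.0026 -0.    ] F [ 0.18  0.6  -0.7 ] M [-0.029  0.035  0.046] gap 0.022
to hole 2 tool mm [-1.8 43.4  0. ] tip above plate mm 6.9
```

Emit:
carry_out(
  plan=[
    [[-0.9,21,0],[0.001,-0.003,0],-1],
    [[-0.9,21,0],[0,0,0],-1],
    [[0,0,0],[0,0,0],-1],
    [[0,0,0],[0,0,0],-1],
  ],
)

```text
t: 18.8
position: [0.5986, 0.0231, 0.1214]
ee_rot: [3.086, 0.588, -0.002]
contact_force: [-0.3, 1.4, -1.0]
finger_gap: 0.0216
```

```bash
python3 go.py 2 -.05 1.05
```

```text
t 18.8 pos [0.5986 0.0231 0.1214] yaw 21.58 turn to level [0.0002 0.0011 0.    ] F [-0.27  1.41 -1.01] M [-0.076  0.043 -0.036] gap 0.0216
to hole 2 tool mm [ 0.4 -2.9 -0. ] tip above plate mm 6.4
```

Emit:
carry_out(
  plan=[
    [[0.3,-2.4,0],[0,0.001,0],-1],
    [[0,0,3],[0,0,0],-1],
    [[0,0,0],[0,0,0],-1],
    [[0,0,0],[0,0,0],-1],
  ],
)

```text
t: 19.3
position: [0.5973, 0.0268, 0.1179]
ee_rot: [-3.085, -0.59, 0.001]
contact_force: [-0.0, -1.0, -0.2]
finger_gap: 0.0221
```

```bash
python3 go.py 2 -.05 1.05
```

```text
t 19.3 pos [0.5973 0.0268 0.1179] yaw 21.65 turn to level [-0.0006  0.0008 -0.    ] F [-0.   -1.03 -0.25] M [-0.047  0.024 -0.03 ] gap 0.0221
to hole 2 tool mm [ 0.3  1.  -0. ] tip above plate mm 2.9
```

Emit:
carry_out(
  plan=[
    [[0.3,1,0],[0,0,0],-1],
    [[0,0,0],[0,0,0],-1],
    [[0,0,0],[0,0,0],-1],
  ],
)

```text
t: 19.68
position: [0.598, 0.0261, 0.118]
ee_rot: [-3.085, -0.591, 0.001]
contact_force: [0.5, -0.2, -2.3]
finger_gap: 0.0222
```

```bash
python3 go.py 2 -.05 1.05
```

```text
t 19.68 pos [0.598  0.0261 0.118 ] yaw 21.67 turn to level [-0.0005  0.0006 -0.    ] F [ 0.5  -0.17 -2.25] M [-0.098  0.081  0.021] gap 0.0222
to hole 2 tool mm [-0.2  0.2  0. ] tip above plate mm 3.0
```

Emit:
carry_out(
  plan=[
    [[-0.2,0.2,2],[0,0,0],-1],
    [[0,0,1.5],[0,0,0],-1],
    [[0,0,1],[0,0,0],-1],
    [[0,0,0],[0,0,0],-1],
  ],
)

```text
t: 20.18
position: [0.5979, 0.0258, 0.1131]
ee_rot: [-3.085, -0.59, 0.001]
contact_force: [0.5, 0.4, -0.9]
finger_gap: 0.0218
```

```bash
python3 go.py 2 -.05 1.05
```

```text
t 20.18 pos [0.5979 0.0258 0.1131] yaw 21.66 turn to level [-0.0005  0.0008 -0.    ] F [ 0.48  0.41 -0.89] M [-0.043  0.016  0.064] gap 0.0218
to hole 2 tool mm [ 0.2 -0.1 -0. ] tip above plate mm -1.9
```

Emit:
carry_out(
  plan=[
    [[0,0,2],[0,0,0],-1],
    [[0,0,1],[0,0,0],-1],
    [[0,0,0],[0,0,0],-1],
  ],
)

```text
t: 20.55
position: [0.5978, 0.0258, 0.1098]
ee_rot: [-3.085, -0.59, 0.001]
contact_force: [-0.9, 0.5, -0.1]
finger_gap: 0.022
```

```bash
python3 go.py 2 -.05 1.05
```

```text
t 20.55 pos [0.5978 0.0258 0.1098] yaw 21.66 turn to level [-0.0006  0.0008 -0.    ] F [-0.85  0.51 -0.06] M [-0.069 -0.001  0.006] gap 0.022
to hole 2 tool mm [ 0.2 -0.1 -0. ] tip above plate mm -5.2
```

It's entering freely. I'll go a good centimetre deep.

Emit:
carry_out(
  plan=[
    [[0,0,3],[0,0,0],-1],
    [[0,0,3],[0,0,0],-1],
    [[0,0,2],[0,0,0],-1],
    [[0,0,0],[0,0,0],-1],
  ],
)

```text
t: 21.05
position: [0.5978, 0.0258, 0.1012]
ee_rot: [-3.085, -0.59, 0.002]
contact_force: [-0.1, 0.6, -0.9]
finger_gap: 0.0216
```

```bash
python3 go.py 2 -.05 1.05;python3 -c "
from h import *
im,c=snap('side','s4')
p,R=tool(); u,v=proj(c,[p+R@[0,0,.055]])[0].astype(int); cv2.imwrite('pics/z14.png',cv2.resize(im[v-60:v+40,u-50:u+50],None,fx=6,fy=6,interpolation=0))"
```

```text
t 21.05 pos [0.5978 0.0258 0.1012] yaw 21.66 turn to level [-0.0006  0.0009 -0.    ] F [-0.07  0.64 -0.9 ] M [-0.08   0.038  0.014] gap 0.0216
to hole 2 tool mm [ 0.2 -0.1 -0. ] tip above plate mm -13.8
```

View pics/z14.png

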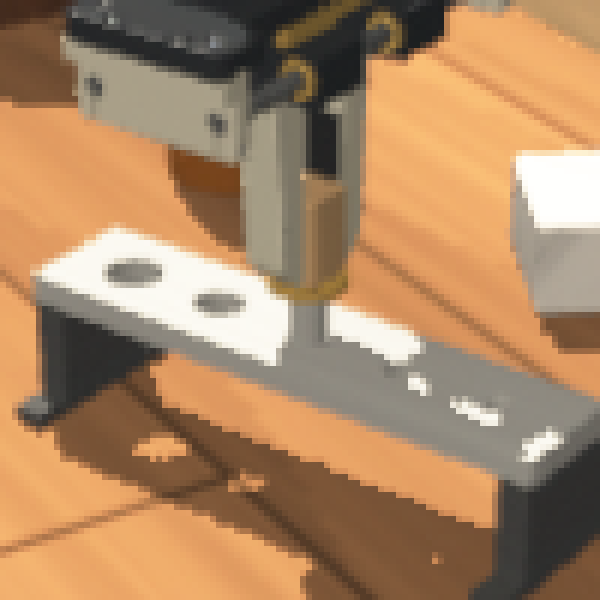

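The shank stands well into the third (16 mm) hole with no resistance. On to the 12 mm hole.

Emit:
carry_out(
  plan=[
    [[0,0,-6],[0,0,0],-1],
    [[0,0,-8],[0,0,0],-1],
    [[0,0,-5],[0,0,0],-1],
    [[0,0,0],[0,0,0],-1],
  ],
)

```text
t: 21.6
position: [0.5985, 0.0257, 0.1226]
ee_rot: [3.085, 0.59, 0.001]
contact_force: [-0.1, -0.7, -0.4]
finger_gap: 0.0219
```

```bash
python3 go.py 3 -.2 0.9
```

```text
t 21.6 pos [0.5985 0.0257 0.1226] yaw 21.66 turn to level [ 0.0003 -0.0008 -0.    ] F [-0.08 -0.68 -0.39] M [-0.047  0.049 -0.009] gap 0.0219
to hole 3 tool mm [-1.  43.6  0. ] tip above plate mm 7.6
```

Emit:
carry_out(
  plan=[
    [[-0.5,20,0],[0,-0.001,0],-1],
    [[-0.5,20,0],[0,0,0],-1],
    [[0,0,0],[0,0,0],-1],
    [[0,0,0],[0,0,0],-1],
  ],
)

```text
t: 22.1
position: [0.6133, -0.0158, 0.122]
ee_rot: [3.086, 0.588, -0.001]
contact_force: [0.3, 0.4, -1.7]
finger_gap: 0.0218
```

```bash
python3 go.py 3 -.2 0.9
```

```text
t 22.1 pos [ 0.6133 -0.0158  0.122 ] yaw 21.58 turn to level [0.0003 0.0009 0.    ] F [ 0.26  0.42 -1.67] M [-0.008  0.021 -0.009] gap 0.0218
to hole 3 tool mm [ 0.6 -0.4 -0. ] tip above plate mm 7.0
```

Emit:
carry_out(
  plan=[
    [[0.5,-0.2,4],[0,0.001,0],-1],
    [[0,0,1],[0,0,0],-1],
    [[0,0,0],[0,0,0],-1],
    [[0,0,0],[0,0,0],-1],
  ],
)

```text
t: 22.6
position: [0.613, -0.0142, 0.1162]
ee_rot: [-3.085, -0.59, 0.001]
contact_force: [0.2, 0.2, -1.6]
finger_gap: 0.0216
```

```bash
python3 go.py 3 -.2 0.9
```

```text
t 22.6 pos [ 0.613  -0.0142  0.1162] yaw 21.65 turn to level [-0.0008  0.0008 -0.    ] F [ 0.24  0.23 -1.56] M [-0.117  0.077  0.005] gap 0.0216
to hole 3 tool mm [ 0.3  1.2 -0. ] tip above plate mm 1.2
```

Emit:
carry_out(
  plan=[
    [[0.3,1.1,0],[0,0.001,0],-1],
    [[0,0,0.5],[0,0,0],-1],
    [[0,0,0.5],[0,0,0],-1],
    [[0,0,0],[0,0,0],-1],
  ],
)

```text
t: 23.1
position: [0.6139, -0.015, 0.1155]
ee_rot: [-3.085, -0.59, -0.001]
contact_force: [-0.1, 0.2, -0.7]
finger_gap: 0.0218
```

```bash
python3 go.py 3 -.2 0.9
```

```text
t 23.1 pos [ 0.6139 -0.015   0.1155] yaw 21.67 turn to level [-0.0004 -0.0007  0.    ] F [-0.07  0.22 -0.66] M [-0.058  0.079  0.013] gap 0.0218
to hole 3 tool mm [-0.3  0.1 -0. ] tip above plate mm 0.5
```

Emit:
carry_out(
  plan=[
    [[0,0,0.5],[0,0,0],-1],
    [[0,0,0.5],[0,0,0],-1],
    [[0,0,0.5],[0,0,0],-1],
  ],
)

```text
t: 23.48
position: [0.614, -0.0151, 0.1147]
ee_rot: [-3.085, -0.59, -0.002]
contact_force: [-1.0, 0.9, 4.0]
finger_gap: 0.0221
```

```bash
python3 go.py 3 -.2 0.9
```

```text
t 23.48 pos [ 0.614  -0.0151  0.1147] yaw 21.67 turn to level [-0.0001 -0.0012  0.    ] F [-0.95  0.93  3.99] M [0.025 0.425 0.005] gap 0.0221
to hole 3 tool mm [-0.4  0.  -0. ] tip above plate mm -0.3
```

Emit:
carry_out(
  plan=[
    [[0,0,0.6],[0,0,0],-1],
    [[0,0,0.6],[0,0,0],-1],
  ],
)

```text
t: 23.72
position: [0.614, -0.0151, 0.1146]
ee_rot: [3.086, 0.591, 0.003]
contact_force: [-3.1, -0.1, 5.4]
finger_gap: 0.0216
```

```bash
python3 go.py 3 -.2 0.9
```

```text
t 23.73 pos [ 0.614  -0.0151  0.1146] yaw 21.67 turn to level [ 0.0003 -0.0017 -0.    ] F [-3.06 -0.12  5.44] M [0.011 0.587 0.022] gap 0.0216
to hole 3 tool mm [-0.4  0.  -0. ] tip above plate mm -0.4
```

The 12 mm hole refuses it: about 6–7 N net and no advance. Back to the 16 mm hole.

Emit:
carry_out(
  plan=[
    [[0,0,-4],[0,0.001,0],-1],
    [[0,0,-4],[0,0,0],-1],
    [[0,0,0],[0,0,0],-1],
    [[0,0,0],[0,0,0],-1],
  ],
)

```text
t: 24.22
position: [0.614, -0.015, 0.1222]
ee_rot: [-3.085, -0.591, -0.004]
contact_force: [-0.7, 0.4, -1.4]
finger_gap: 0.0219
```

```bash
python3 go.py 2 -.2 0.9; python3 -c "
from h import *
im,c=snap('wrist','w11'); cv2.imwrite('pics/z15.png',cv2.resize(im[150:260,200:310],None,fx=5,fy=5))"
```

```text
t 24.23 pos [ 0.614  -0.015   0.1222] yaw 21.67 turn to level [ 0.0001 -0.0025 -0.    ] F [-0.65  0.36 -1.45] M [-0.071  0.033  0.006] gap 0.0219
to hole 2 tool mm [  0.  -43.9  -0. ] tip above plate mm 7.2
```

View pics/z15.png

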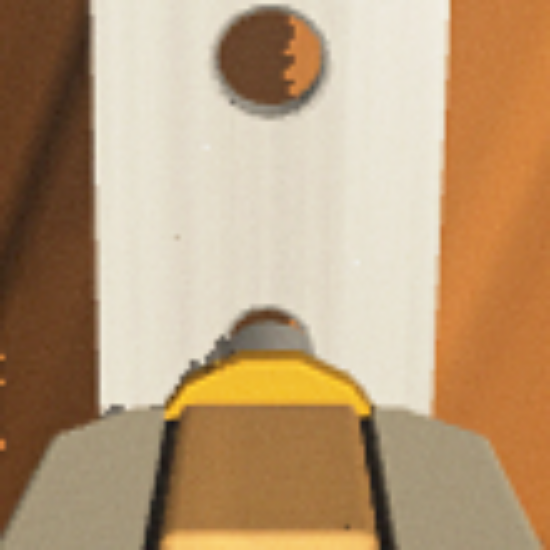

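The picture shows the shank hanging over the 12 mm hole (about 268,320) and wider than it. Its in-hand pose is unchanged. I'll move −44 mm in y.

Emit:
carry_out(
  plan=[
    [[0,-20,0],[0,-0.002,0],-1],
    [[0,-20,0],[0,0,0],-1],
    [[0,0,0],[0,0,0],-1],
    [[0,0,0],[0,0,0],-1],
  ],
)

```text
t: 24.78
position: [0.5974, 0.026, 0.1219]
ee_rot: [-3.085, -0.592, 0.001]
contact_force: [1.0, 0.2, -1.1]
finger_gap: 0.0217
```

```bash
python3 go.py 2 -.2 0.9
```

```text
t 24.77 pos [0.5974 0.026  0.1219] yaw 21.75 turn to level [-0.0007  0.0004 -0.    ] F [ 1.04  0.2  -1.07] M [-0.062  0.02  -0.003] gap 0.0217
to hole 2 tool mm [ 0.3  0.3 -0. ] tip above plate mm 6.9
```

Emit:
carry_out(
  plan=[
    [[0.3,0.2,3],[0,0,0],-1],
    [[0,0,2],[0,0,0],-1],
    [[0,0,0],[0,0,0],-1],
    [[0,0,0],[0,0,0],-1],
  ],
)

```text
t: 25.28
position: [0.5983, 0.0249, 0.1163]
ee_rot: [-3.085, -0.591, 0.001]
contact_force: [0.4, -0.7, -0.9]
finger_gap: 0.0218
```

```bash
python3 go.py 2 -.2 0.9
```

```text
t 25.27 pos [0.5983 0.0249 0.1163] yaw 21.69 turn to level [-0.0003  0.0003 -0.    ] F [ 0.35 -0.74 -0.91] M [-0.01   0.033 -0.025] gap 0.0218
to hole 2 tool mm [-0.1 -1.   0. ] tip above plate mm 1.3
```

Emit:
carry_out(
  plan=[
    [[-0.1,-1,0],[0,0,0],-1],
    [[0,0,0],[0,0,0],-1],
    [[0,0,0],[0,0,0],-1],
  ],
)

```text
t: 25.65
position: [0.5979, 0.0256, 0.1164]
ee_rot: [-3.085, -0.59, 0.0]
contact_force: [-1.3, 0.6, -0.9]
finger_gap: 0.0217
```

```bash
python3 go.py 2 -.2 0.9
```

```text
t 25.65 pos [0.5979 0.0256 0.1164] yaw 21.66 turn to level [-0.0002  0.0002 -0.    ] F [-1.29  0.61 -0.89] M [-0.1    0.023  0.025] gap 0.0217
to hole 2 tool mm [ 0.  -0.2  0. ] tip above plate mm 1.4
```

Emit:
carry_out(
  plan=[
    [[0,-0.2,1.5],[0,0,0],-1],
    [[0,0,1.5],[0,0,0],-1],
    [[0,0,1.5],[0,0,0],-1],
    [[0,0,0],[0,0,0],-1],
  ],
)

```text
t: 26.15
position: [0.5977, 0.0258, 0.1115]
ee_rot: [-3.085, -0.59, 0.001]
contact_force: [-0.3, -0.7, -0.7]
finger_gap: 0.0217
```

```bash
python3 go.py 2 -.2 0.9
```

```text
t 26.15 pos [0.5977 0.0258 0.1115] yaw 21.67 turn to level [-0.0003  0.0003 -0.    ] F [-0.27 -0.68 -0.66] M [-0.045  0.054  0.014] gap 0.0217
to hole 2 tool mm [ 0.1  0.1 -0. ] tip above plate mm -3.5
```

In the hole again. Next down to about 3 mm above seating (TCP 0.082).

Emit:
carry_out(
  plan=[
    [[0,0,5],[0,0,0],-1],
    [[0,0,5],[0,0,0],-1],
    [[0,0,5],[0,0,0],-1],
    [[0,0,4],[0,0,0],-1],
    [[0,0,0],[0,0,0],-1],
  ],
)

```text
t: 26.78
position: [0.5975, 0.0258, 0.0908]
ee_rot: [-3.085, -0.59, 0.001]
contact_force: [-0.1, 0.0, -1.6]
finger_gap: 0.0222
```

```bash
python3 go.py 2 -.2 0.9
```

```text
t 26.77 pos [0.5975 0.0258 0.0908] yaw 21.67 turn to level [-0.0005  0.0008 -0.    ] F [-0.1   0.03 -1.62] M [-0.122  0.036  0.037] gap 0.0222
to hole 2 tool mm [ 0.2  0.1 -0. ] tip above plate mm -24.2
```

Emit:
carry_out(
  plan=[
    [[0,0,4],[0,0,0],-1],
    [[0,0,4],[0,0,0],-1],
    [[0,0,1.5],[0,0,0],-1],
    [[0,0,0],[0,0,0],-1],
  ],
)

```text
t: 27.28
position: [0.5976, 0.0258, 0.0808]
ee_rot: [-3.085, -0.59, 0.001]
contact_force: [-0.4, 0.2, -0.2]
finger_gap: 0.0215
```

```bash
python3 go.py 2 -.2 0.9
```

```text
t 27.27 pos [0.5976 0.0258 0.0808] yaw 21.67 turn to level [-0.0005  0.0006 -0.    ] F [-0.41  0.22 -0.19] M [-0.032 -0.024  0.011] gap 0.0215
to hole 2 tool mm [ 0.1  0.1 -0. ] tip above plate mm -34.2
```

Emit:
carry_out(
  plan=[
    [[0,0,1],[0,0,0],-1],
    [[0,0,0.7],[0,0,0],-1],
    [[0,0,0.7],[0,0,0],-1],
  ],
)

```text
t: 27.65
position: [0.5978, 0.0258, 0.079]
ee_rot: [-3.086, -0.59, 0.0]
contact_force: [-2.8, -0.2, 6.7]
finger_gap: 0.0218
```

```bash
python3 go.py 2 -.2 0.9
```

```text
t 27.65 pos [0.5978 0.0258 0.079 ] yaw 21.67 turn to level [-0.0001  0.0001 -0.    ] F [-2.8  -0.2   6.74] M [-0.073  0.516  0.034] gap 0.0218
to hole 2 tool mm [-0. -0.  0.] tip above plate mm -36.0
```

Seated: the collar is on the plate, TCP at 79 mm as expected and about 7 N. Now I'll release.

Emit:
carry_out(
  plan=[
    [[0,0,-0.3],[0,0,0],-0.3],
    [[0,0,0],[0,0,0],-0.1],
    [[0,0,0],[0,0,0],0.1],
    [[0,0,0],[0,0,0],0.1],
    [[0,0,0],[0,0,0],0.1],
  ],
)

```text
t: 28.28
position: [0.5983, 0.0257, 0.0796]
ee_rot: [3.085, 0.59, 0.002]
contact_force: [0.2, 0.3, -0.8]
finger_gap: 0.0509
```

```bash
python3 go.py 2 -.2 0.9;python3 -c "
from h import *
im,c=snap('side','s5')
cv2.imwrite('pics/z16.png',cv2.resize(im[100:220,200:320],None,fx=5,fy=5,interpolation=0))"
```

```text
t 28.27 pos [0.5983 0.0257 0.0796] yaw 21.67 turn to level [ 0.0005 -0.0011 -0.    ] F [ 0.22  0.32 -0.84] M [-0.042  0.07  -0.056] gap 0.0509
to hole 2 tool mm [-0.5 -0.2 -0. ] tip above plate mm -35.4
```

View pics/z16.png

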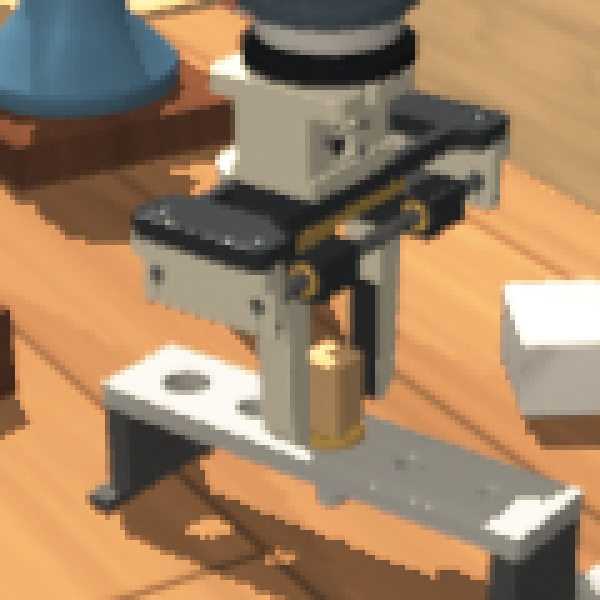

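Fingers are clear, the collar is flat on the plate, and the shank end shows below it. Rising straight up.

Emit:
carry_out(
  plan=[
    [[0,0,-8],[0,0,0],0.1],
    [[0,0,-15],[0,0,0],0.1],
    [[0,0,-25],[0,0,0],0.1],
    [[0,0,-30],[0,0,0],0.1],
    [[0,0,-30],[0,0,0],0.1],
    [[0,0,-20],[0,0,0],0.1],
    [[0,0,0],[0,0,0],0.1],
    [[0,0,0],[0,0,0],0.1],
  ],
)

```text
t: 29.32
position: [0.5988, 0.0257, 0.2181]
ee_rot: [3.084, 0.59, 0.01]
contact_force: [0.2, 0.1, -0.5]
finger_gap: 0.051
```

```bash
python3 - <<'E'
from h import *
level()
ims=[]
im,c=snap('side','s6'); ims.append(cv2.resize(im[130:270,200:340],(400,400)))
print('pred side head top',proj(c,[[.598,.025,.102],[.598,.025,.06]]))
im,c=snap('wrist','w12'); ims.append(cv2.resize(im[130:280,180:330],(400,400)))
cv2.imwrite('pics/z17.png',np.hstack(ims))
E
```

```text
t 29.32 pos [0.5988 0.0257 0.2181] yaw 21.67 turn to level [ 0.0032 -0.0058 -0.    ] F [ 0.23  0.1  -0.49] M [ 0.024 -0.012  0.024] gap 0.051
pred side head top [[265.38564661 170.83222767]
 [265.4247117  186.96517623]]
```

View pics/z17.png

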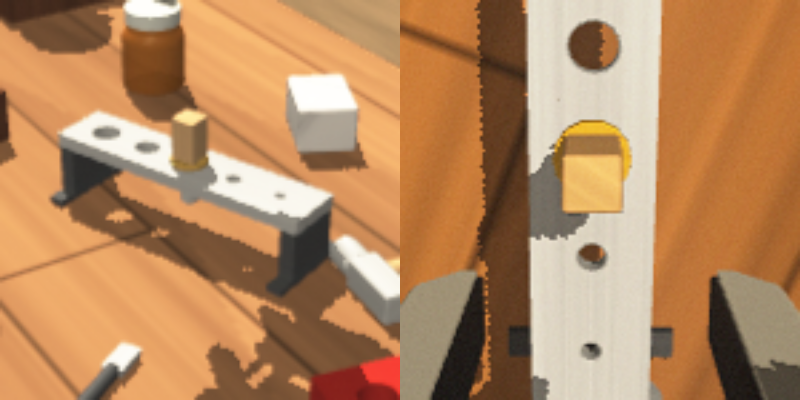

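View pics/s6.png

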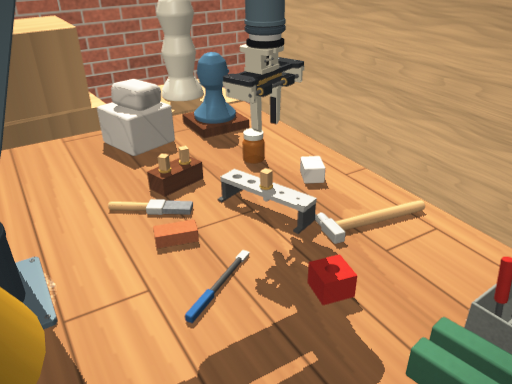

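The side view shows the pin upright in the third hole (265,180), collar down, with the red block empty (333,265) and both spares still in the rack (165–185,160). Nothing else has moved and the gripper is clear. Handing in.

```bash
python3 -c "
from plant import env
env.job_done(); print(env.get_state()['t'])"
```

```text
the job is handed in; nothing more can be done
the job is handed in; nothing more can be done
```

The pin from the red block has a shank of about 15 mm. It now stands upright, collar flat, in the 16 mm hole, and I have handed the job in.

**Trying the holes:**

| Hole | Result |
|---|---|
| 24 mm | Dipped 15 mm, entered freely |
| 20 mm | Dipped 13 mm; about 5.3 mm of play between the felt walls, which gives roughly a 15 mm shank |
| 16 mm | Dipped 14 mm, entered freely |
| 12 mm | Refused; pressed to about 6 N at the wrist with no further advance |

**Placing:** I seated the pin in the 16 mm hole with about 7 N and released it. The tool height matched a collar flat on the plate. I then backed off to a tool height of 0.22 m, about 29 s on the clock.

**Last checks:** The side and wrist pictures show the pin upright in the third hole with its collar down. The red block is empty, the spares and other items look unmoved, and the gripper is clear. I judged upright and unmoved by eye from the pictures; I did not measure them.

**Disagreements:** The top camera read about 2 mm off from the wrist camera in x. The wrist-camera estimate of where the pin sat in the grip was about 1 mm off. I corrected that one by feeling the walls of the 20 mm hole.

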